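# Clear a stack of sample jars in the teaching lab

## Robot

A 6-joint arm with a two-finger parallel gripper is mounted at the origin on the work surface. World frame = base frame: x ahead of the robot, y to its left, z up, the work surface at z = 0. Lengths are in m, angles in rad, forces in N, time in s.
With the tool pointing down it reaches from about 0.35 to 0.85 m from the base axis. Payload 8.1 kg.
Tool frame: the origin (TCP) lies at the very end of the fingers, on their centre line; the grasp point (between the pads) lies 19 mm behind it; z points along the fingers, y is the direction in which the jaws open and shut (so a half turn about z gives the same grasp; the last joint's range is limited). The gripper opens to 93 mm and grips with 3 to 60 N. Pads are 15 mm wide; open, the fingers measure 128 mm over their backs; the gripper's body (75 mm by 188 mm) begins 65 mm behind the grasp point.
Start: joints at [1.124, 0.13, 1.488, -0, 1.523, -0.085], TCP at [0.212, 0.561, 0.219] pointing down, gripper open.
Joint ranges: [-2.96, 2.96], [-0.89, 2.26], [0.02, 2.5], [-1.34, 4.48], [0, 2.73], [-2.66, 2.66]. Speed limits (rad/s): [2.39, 2.39, 2.79, 3.14, 3.14, 3.14].

## Interface

Orientations are given as a rotation vector (axis times angle).
In Python, from plant import robot gives the robot as it stands.
- The arm moves only by the shell command python3 -m pendant 'ROWS' [OPENING] [FORCE]. ROWS is JSON, a list of rows, each an object with "delta_pos": the shift along the tool's x, y, z in m, a list of three; "spin": the turn about the tool's z in rad. In form: [{"delta_pos": [dx, dy, dz], "spin": spin}, ...]. A call has 1 to 10 rows; each row is the pose to reach, as a shift and turn from the pose measured when the call began, along the tool's axes at that moment; what a row does not reach only later rows make up. A row lasts 1/10 s, in which the tool goes at most 50 mm and 8.59 degrees, less where a joint would pass 70% of its speed; a pose out of reach is approached as far as the arm can. A call with a gripper value outside its range is refused whole. OPENING is the closure, from -1 (fully open) to 1 (shut), set as the call begins (- or left out, the last holds). The fingers move at their own pace and stop on an object; FORCE is the grip in N (left out, the last holds). Time passes only in rows, so rows that repeat a pose let the fingers close. It gives the time, the measured TCP pose, the force and the opening at its end, in the units of the state.
- robot.read_state(): the state, without advancing time (a new reading comes with each control period).
- robot.read_camera(name): name is "scene" or "top" or "wrist"; returns a dict with "color" (420x560x3 uint8, blue, green, red), "camera_matrix" (3x3 intrinsics, pixels), "D" ([k1, k2, p1, p2, k3] as OpenCV has them; the pictures are not rectified), "R" (3x3) and "t" (3): a world point X has camera coordinates R X + t. Camera axes: x right, y down, z forward; pixel columns grow to the right and rows downward; lengths in m; the calibration is good to about 2 mm. A picture is of the moment at which its call begins. There is no depth.
- robot.close_job(): hands the job in, once; it reports no verdict.
Trained networks look in the newest picture that a camera, given by its name, has taken for a name from the list of things; names that differ only in an ending like _2 or _b are one class to them, and where a whole thing is asked for, a point or a joint stands for the part that bears it (a point fixed in the world has none). Each returns a list of dicts, best first, with "score" (0 to 1); they miss things now and then, are a little off and sometimes report something else, mostly with a low value. They report only what shows in the picture. A call takes as long as a camera call. They do not tell look-alikes from the thing itself.
- robot.outline_of(camera, label): "mask" (420x560 bool, what is visible of it).
- robot.mark_of(camera, label): "location" ([x, y, z] in m, in the coordinates of the camera as it stood for that picture, good to about 4 mm: a listed point, or the origin of a listed thing).
The state is a dict: "t": time; "q": joint angles; "dq": joint speeds; "joint_torque": joint torques, N m; "tool_pos": TCP position; "orientation": TCP orientation; "force": force on the tool from outside, world axes, zero at the start; "wrist_torque": the same for the moment, N m; "opening": finger opening in m.
Only numpy, scipy, OpenCV 4.12 (cv2) and the standard library are available. Lean on these libraries where they do the work, as an engineer would, in place of code of your own. Each camera call takes 0.05 s, during which the arm holds its last target.

## Task

Take the stack of sample things apart. Nest the empty green cup upright in the green cup of the used-cup holder, pressing it in lightly until it is seated but without ramming it, and set each jar down gently and upright, centred on the coaster of its lid's colour. Do not drop or tip anything, and leave the flask and the dish where they stand.

Things in the scene. Friction and masses are not known exactly. Their poses are not given: they have to be found in the camera images.
- cup_center (a point): Small empty tapered cup of rigid green plastic, open at the top, standing upright at the top of the stack. 56 mm tall, outer diameter 24 mm at the foot widening evenly to 41 mm at the rim, wall 2 mm, about 30 g. The point is on its axis, half-way up (28 mm above its foot); z points up the axis.
- jar_red_center (a point): Closed round sample jar, white with a red lid: a plain upright cylinder 48 mm in diameter and 38 mm tall (the lid is its upper 13 mm, flush with the side), about 0.1 kg. At the start it is third from the bottom, just below the cup; the jars and the cup stand loose on one another, coaxial within 2 mm. The point is its centre, 19 mm above its underside; z up.
- jar_yellow_center (a point): Closed round sample jar, white with a yellow lid: a plain upright cylinder 58 mm in diameter and 38 mm tall (the lid is its upper 13 mm, flush with the side), about 0.1 kg. At the start it is second from the bottom, below the red-lidded jar; the jars and the cup stand loose on one another, coaxial within 2 mm. The point is its centre, 19 mm above its underside; z up.
- jar_blue_center (a point): Closed round sample jar, white with a blue lid: a plain upright cylinder 68 mm in diameter and 38 mm tall (the lid is its upper 13 mm, flush with the side), about 0.1 kg. At the start it is at the bottom of the stack, on the bench; the jars and the cup stand loose on one another, coaxial within 2 mm. The point is its centre, 19 mm above its underside; z up.
- coaster_red: Flat round red coaster fixed to the bench, 90 mm in diameter and 6 mm thick: the place of the red-lidded jar. Origin at the centre of its underside on the bench; z up.
- coaster_yellow: Flat round yellow coaster fixed to the bench, 90 mm in diameter and 6 mm thick: the place of the yellow-lidded jar. Origin at the centre of its underside on the bench; z up.
- coaster_blue: Flat round blue coaster fixed to the bench, 90 mm in diameter and 6 mm thick: the place of the blue-lidded jar. Origin at the centre of its underside on the bench; z up.
- holder: Used-cup holder, fixed: black round foot, 72 mm across, 12 mm high, carrying an upright green cup 56 mm tall, tapered like the loose one; rim 68 mm above the bench, mouth 33 mm inside, wall 4 mm. The loose cup slides in freely and stops on the taper with its foot about 41 mm above the bench, 29 mm of it above the rim; more force only wedges it. Origin: centre of the underside, on the bench; z up.
- flask_center (a point): Bystander: small conical glass flask, 60 mm across the foot, 82 mm tall, standing loose on the bench. The point is on its axis, half-way up (41 mm).
- dish_center (a point): Bystander: shallow open glass dish with brown crumbs, 72 mm in diameter, 14 mm tall, loose on the bench. The point is its centre, 7 mm above the bench.
Things that resemble listed ones, but are neither listed nor needed, are in the scene too. Several things have the shape of the holder; the one meant has the colours described above. What is shaped like the part that bears jar_blue_center but orange is not meant.

How it is judged:
By the outcome, as a careful person would: the job done as asked, in the order asked, and still so for the second after the job is handed in, with the robot touching nothing.
It also fails if it takes over 104 s, if anything falls off the work surface, if the arm or the gripper's body presses on something with over 40 N, if the wrist force passes 120 N, or if a joint passes its speed limit or range.

## Working session

There is one attempt and no reset: what is moved stays moved. The work goes in short steps, Python scripts to look and compute and a shell command to move; the robot and the scene stay as the last step left them, time stands still between calls to the robot, and variables do not carry over. Pictures are saved under pics/ and viewed, and the job is handed in when it is done.

```bash
mkdir -p pics; ls
python3 - <<'E'
from plant import robot
import cv2
s=robot.read_state(); print({k:s[k] for k in s})
for c in ["scene","top","wrist"]:
    p=robot.read_camera(c); cv2.imwrite(f"pics/{c}0.png",p["color"]); print(c,p["camera_matrix"],p["D"],p["R"],p["t"])
E
```

```text
pics
{'t': 0.0, 'q': array([ 1.12359182e+00,  1.31142569e-01,  1.48926612e+00, -2.72219853e-05,
        1.52301789e+00, -8.54107811e-02]), 'dq': array([-7.39602879e-04, -3.13870752e-04,  5.04487211e-04, -3.76705923e-05,
       -4.54495156e-05, -1.36883395e-03]), 'joint_torque': array([ 1.01225865e-03, -5.59816682e+01, -4.91778624e+01,  7.71702966e-02,
        3.49748146e-02, -1.50570631e-04]), 'tool_pos': array([0.21211789, 0.56064223, 0.2176058 ]), 'orientation': array([-5.65125436e-01, -3.08988064e+00,  2.79001170e-03]), 'force': array([-0.3879168 ,  1.44573768,  0.43925424]), 'wrist_torque': array([-0.00071514, -0.00970697, -0.00836697]), 'opening': 0.09243272725785402}
scene [[438.21873635   0.         279.702874  ]
 [  0.         438.21873635 203.11438752]
 [  0.           0.           1.        ]] [-0.08660515  0.          0.          0.          0.        ] [[-0.82379663  0.56685156  0.00619815]
 [ 0.4774778   0.69972182 -0.53141728]
 [-0.30557169 -0.43482029 -0.84708751]] [ 0.46521579 -0.17916259  1.17492888]
top [[522.59335718   0.         276.63265951]
 [  0.         522.59335718 212.83004253]
 [  0.           0.           1.        ]] [-0.19606894  0.          0.          0.          0.        ] [[ 0.00971644 -0.99987924 -0.01212798]
 [-0.99156023 -0.0080661  -0.12939574]
 [ 0.12928229  0.01328289 -0.99151886]] [-0.01457674  0.54687941  1.06753755]
wrist [[327.64107554   0.         279.69926739]
 [  0.         327.64107554 215.16899639]
 [  0.           0.           1.        ]] [-0.01207661  0.          0.          0.          0.        ] [[ 0.35338819  0.93547618 -0.0010491 ]
 [ 0.90917626 -0.34318857  0.23583922]
 [ 0.22026194 -0.08429662 -0.97179152]] [-0.59840297 -0.02688058  0.38935236]
```

View pics/scene0.png

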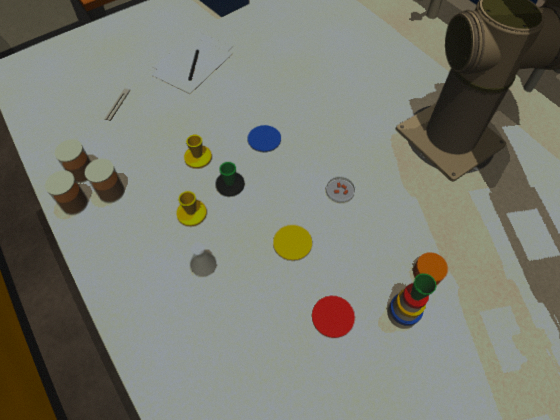

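View pics/top0.png

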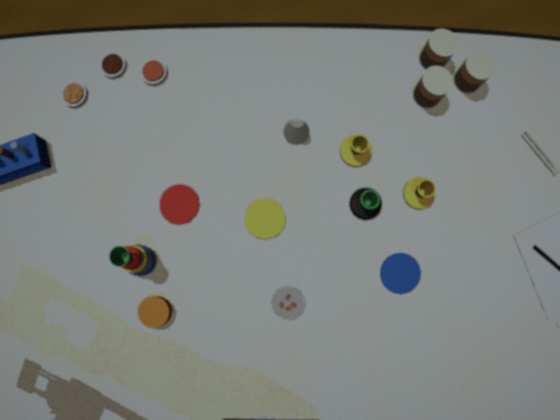

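View pics/wrist0.png

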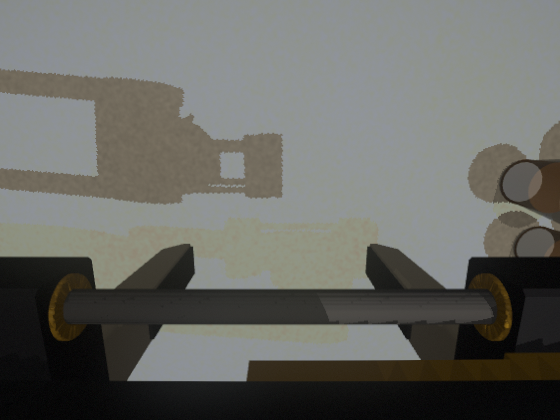

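The holder-shaped candidates in the top picture are green on a black foot at (367,203), yellow at (356,150) and yellow at (420,193). The black foot with the green cup matches the description. The orange jar at (155,312) is a look-alike. I'll confirm with crops and locate everything.

```bash
cat > h.py <<'E'
from plant import robot
import numpy as np, cv2
from scipy.spatial.transform import Rotation as Ro
def project(p,X):
    return cv2.projectPoints(np.atleast_2d(np.array(X,float)),cv2.Rodrigues(p["R"])[0],p["t"],p["camera_matrix"],p["D"])[0][:,0]
def ray(p,uv):
    n=cv2.undistortPoints(np.array([[uv]],float),p["camera_matrix"],p["D"])[0,0]
    return -p["R"].T@p["t"], p["R"].T@np.array([n[0],n[1],1])
def onplane(p,uv,z):
    o,d=ray(p,uv); return o+d*(z-o[2])/d[2]
def go(target,yaw=None):
    """shift in tool axes to reach world TCP target; yaw = world angle of jaw (tool y) axis"""
    s=robot.read_state(); R=Ro.from_rotvec(s["orientation"]).as_matrix()
    d=R.T@(np.array(target)-s["tool_pos"])
    sp=0
    if yaw is not None:
        cur=np.arctan2(R[1,1],R[0,1]); sp=-((yaw-cur+np.pi/2)%np.pi-np.pi/2)
    print("t",round(s["t"],2),"pos",s["tool_pos"].round(4),"F",s["force"].round(1),"open",round(s["opening"],4),"jawyaw",round(np.degrees(np.arctan2(R[1,1],R[0,1])),1),"q6",s["q"][5].round(2),"\n delta",d.round(4),"spin",round(sp,3))
def marks(cams,names):
    for c in cams:
        p=robot.read_camera(c)
        for n in names:
            for m in robot.mark_of(c,n)[:3]:
                if m["score"]>0.2: print(c,n,round(m["score"],2),(p["R"].T@(np.array(m["location"])-p["t"])).round(4))
E
python3 - <<'E'
from h import *
marks(["scene","top"],["cup_center","jar_red_center","jar_yellow_center","jar_blue_center","coaster_red","coaster_yellow","coaster_blue","holder","flask_center","dish_center"])
a=cv2.imread("pics/top0.png"); b=cv2.imread("pics/scene0.png")
A=cv2.resize(a[120:240,310:450],None,fx=2.8,fy=2.8,interpolation=2)
B=cv2.resize(a[210:350,90:230],None,fx=2.4,fy=2.4,interpolation=2)
C=cv2.resize(b[240:350,370:470],None,fx=2.4,fy=2.4,interpolation=2)
W=np.zeros((600,800,3),np.uint8); W[:336,:392]=A; W[:336,400:736]=B; W[336:600,:240]=C; cv2.imwrite("pics/crop1.png",W)
E
```

```text
scene cup_center 0.83 [0.4503 0.2815 0.1412]
scene jar_red_center 0.61 [0.4482 0.2886 0.0964]
scene jar_yellow_center 0.6 [0.4464 0.2888 0.0961]
scene jar_yellow_center 0.56 [0.4468 0.2854 0.0583]
scene jar_blue_center 0.73 [0.3359 0.2469 0.0182]
scene jar_blue_center 0.6 [0.4468 0.2856 0.0187]
scene jar_blue_center 0.44 [ 0.4242 -0.278   0.0005]
scene coaster_red 0.81 [0.5721 0.2038 0.0031]
scene coaster_yellow 0.69 [ 0.5386  0.0192 -0.0011]
scene coaster_blue 0.59 [ 0.4228 -0.2791  0.0038]
scene holder 0.89 [ 0.604  -0.3229  0.0049]
scene holder 0.68 [ 0.6941 -0.1812  0.0027]
scene holder 0.67 [ 0.5767 -0.2008  0.0014]
scene flask_center 0.88 [ 0.7342 -0.0492  0.0432]
scene dish_center 0.67 [ 0.3644 -0.0379  0.009 ]
top cup_center 0.79 [0.4433 0.2829 0.1401]
top jar_red_center 0.75 [0.442  0.2813 0.095 ]
top jar_yellow_center 0.5 [0.4449 0.286  0.0577]
top jar_blue_center 0.62 [0.335  0.2508 0.0154]
top jar_blue_center 0.58 [0.4448 0.2819 0.0216]
top coaster_red 0.61 [ 0.5661  0.2066 -0.0057]
top coaster_yellow 0.96 [ 0.5409  0.0155 -0.0027]
top coaster_yellow 0.59 [0.4481 0.2834 0.0196]
top coaster_blue 0.91 [ 0.4182 -0.2786 -0.0015]
top holder 0.74 [ 6.901e-01 -1.865e-01  6.000e-04]
top holder 0.61 [ 0.5747 -0.2017  0.0013]
top holder 0.6 [ 0.5946 -0.3216 -0.0026]
top flask_center 0.8 [ 0.7347 -0.054   0.0431]
top dish_center 0.8 [ 0.3603 -0.0336  0.0102]
```

View pics/crop1.png

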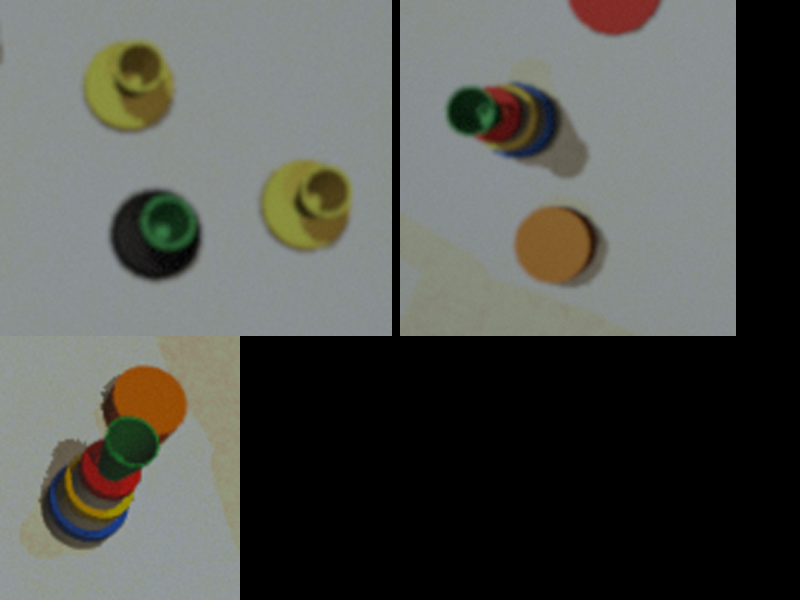

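The crop confirms it: the holder is the black foot with the green cup (top picture 367,203), both yellow ones are decoys, and the orange jar beside the stack is not wanted. Next I refine the positions by fitting colour blobs.

```bash
cat >> h.py <<'E'
def blob(p,lo,hi,box,z,key=None):
    x0,y0,x1,y1=box
    hsv=cv2.cvtColor(p["color"],cv2.COLOR_BGR2HSV)
    m=cv2.inRange(hsv,np.array(lo),np.array(hi))
    if lo[0]>hi[0]: m=cv2.inRange(hsv,np.array([0,lo[1],lo[2]]),np.array(hi))|cv2.inRange(hsv,np.array(lo),np.array([180,hi[1],hi[2]]))
    k=np.zeros_like(m); k[y0:y1,x0:x1]=m[y0:y1,x0:x1]
    cs=cv2.findContours(k,cv2.RETR_EXTERNAL,cv2.CHAIN_APPROX_NONE)[0]
    c=max(cs,key=cv2.contourArea); h=cv2.convexHull(c)
    # back-project hull on plane, fit circle
    P=np.array([onplane(p,q,z)[:2] for q in c[:,0].astype(float)])
    from scipy.optimize import least_squares
    r=least_squares(lambda v:np.hypot(P[:,0]-v[0],P[:,1]-v[1])-v[2],[*P.mean(0),.04],loss="soft_l1",f_scale=.002).x
    return r.round(4), cv2.contourArea(c)
E
python3 - <<'E'
from h import *
for c,B in {"top":dict(red=(150,175,210,235),yel=(235,190,300,250),blu=(370,245,430,300),hol=(353,180,390,215),cup=(105,240,135,275)),
 "scene":dict(red=(300,285,365,345),yel=(265,215,320,270),blu=(240,115,290,160),hol=(212,155,245,178),cup=(410,270,440,298))}.items():
    p=robot.read_camera(c)
    print(c,"red",blob(p,(170,100,50),(8,255,255),B["red"],.006))
    print(c,"yel",blob(p,(20,100,50),(38,255,255),B["yel"],.006))
    print(c,"blu",blob(p,(100,100,40),(130,255,255),B["blu"],.006))
    print(c,"hol rim",blob(p,(50,60,20),(95,255,255),B["hol"],.068))
    print(c,"cup rim",blob(p,(50,60,20),(95,255,255),B["cup"],.170))
E
```

```text
top red (array([0.5688, 0.2052, 0.0428]), 1165.0)
top yel (array([0.5389, 0.0165, 0.0425]), 1197.5)
top blu (array([ 0.4222, -0.2773,  0.0426]), 1196.5)
top hol rim (array([ 0.5725, -0.2011,  0.0217]), 338.0)
top cup rim (array([0.4455, 0.2829, 0.019 ]), 307.5)
scene red (array([0.5721, 0.2056, 0.0439]), 1356.5)
scene yel (array([0.5418, 0.0164, 0.044 ]), 1045.0)
scene blu (array([ 0.4244, -0.2776,  0.0436]), 647.0)
scene hol rim (array([ 0.5774, -0.1991,  0.0217]), 207.5)
scene cup rim (array([0.4523, 0.2853, 0.0217]), 419.0)
```

```bash
python3 -c "
from h import *
go([.448,.284,.25],np.pi/2)"
```

```text
t 1.35 pos [0.2124 0.5612 0.2186] F [-0.   0.3 -0.2] open 0.093 jawyaw 69.3 q6 -0.09 
 delta [-0.3185 -0.1758 -0.0314] spin -0.362
```

```bash
python3 -m pendant '[{"delta_pos":[0,0,-0.03],"spin":-0.05},{"delta_pos":[-0.02,-0.01,-0.032],"spin":-0.12},{"delta_pos":[-0.06,-0.03,-0.032],"spin":-0.2},{"delta_pos":[-0.1,-0.055,-0.032],"spin":-0.28},{"delta_pos":[-0.14,-0.077,-0.032],"spin":-0.36},{"delta_pos":[-0.18,-0.1,-0.032],"spin":-0.362},{"delta_pos":[-0.22,-0.12,-0.032],"spin":-0.362},{"delta_pos":[-0.26,-0.143,-0.032],"spin":-0.362},{"delta_pos":[-0.3,-0.165,-0.032],"spin":-0.362},{"delta_pos":[-0.319,-0.176,-0.032],"spin":-0.362}]' -1; python3 -m pendant '[{"delta_pos":[0,0,0],"spin":0},{"delta_pos":[0,0,0],"spin":0}]'
python3 - <<'E'
from h import *
go([.448,.284,.25],np.pi/2)
p=robot.read_camera("wrist"); cv2.imwrite("pics/w1.png",p["color"])
marks(["wrist"],["cup_center","jar_red_center","jar_yellow_center","jar_blue_center","coaster_red"])
E
```

```text
t: 2.35
tool_pos: [0.4504, 0.2808, 0.2508]
orientation: [0.004, 3.141, -0.001]
force: [-0.3, 0.7, 1.2]
opening: 0.0934
t: 2.55
tool_pos: [0.4505, 0.2805, 0.2508]
orientation: [0.006, 3.141, -0.001]
force: [-0.6, 0.5, 0.1]
opening: 0.0931
t 2.55 pos [0.4505 0.2805 0.2508] F [-0.6  0.5  0.1] open 0.0931 jawyaw 89.8 q6 -1.11 
 delta [0.0025 0.0035 0.0008] spin -0.004
wrist cup_center 0.96 [0.4486 0.2849 0.1371]
wrist jar_red_center 0.91 [0.4468 0.288  0.0931]
wrist jar_blue_center 0.56 [0.3386 0.2522 0.0198]
wrist coaster_red 0.78 [0.5704 0.203  0.002 ]
```

View pics/w1.png

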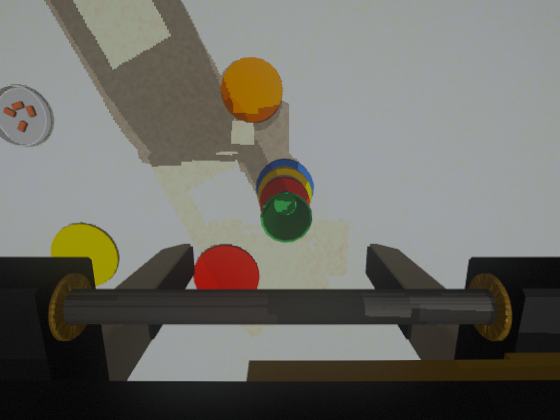

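The wrist picture shows the cup rim at about (286,217), with the red, yellow and blue lids behind it and the orange decoy at (252,90).

Run:
```python
from h import *
p=robot.read_camera("wrist")
print("cup",blob(p,(50,60,20),(95,255,255),(255,190,318,245),.170))
print("red",blob(p,(170,100,50),(8,255,255),(190,240,265,300),.006))
print("tcp px",project(p,robot.read_state()["tool_pos"]), project(p,[.448,.284,.17]))
```

```text
cup (array([0.4463, 0.285 , 0.0197]), 1953.0)
red (array([0.5618, 0.2071, 0.0396]), 2389.5)
tcp px [[280.22552049 261.77251307]] [[283.32623918 220.5626991 ]]
```

```bash
python3 -m pendant '[{"delta_pos":[0.0035,0.004,0.01],"spin":0},{"delta_pos":[0.0035,0.004,0.03],"spin":0},{"delta_pos":[0.0035,0.004,0.05],"spin":0},{"delta_pos":[0.0035,0.004,0.07],"spin":0},{"delta_pos":[0.0035,0.004,0.085],"spin":0},{"delta_pos":[0.0035,0.004,0.097],"spin":0},{"delta_pos":[0.0035,0.004,0.104],"spin":0},{"delta_pos":[0.0035,0.004,0.105],"spin":0},{"delta_pos":[0.0035,0.004,0.105],"spin":0}]'; python3 -c "
from h import *
go([.447,.2845,.1455],np.pi/2)
p=robot.read_camera('wrist'); cv2.imwrite('pics/w2.png',p['color'])
print('cup',blob(p,(50,60,20),(95,255,255),(200,150,370,330),.170), project(p,[.447,.2845,.17]))"
```

```text
t: 3.85
tool_pos: [0.4468, 0.2856, 0.1462]
orientation: [0.002, 3.14, -0.0]
force: [-0.1, 0.7, -0.1]
opening: 0.093
t 3.85 pos [0.4468 0.2856 0.1462] F [-0.1  0.7 -0.1] open 0.093 jawyaw 89.9 q6 -1.1 
 delta [-0.0002 -0.0011  0.0007] spin -0.001
cup (array([0.4385, 0.2851, 0.0173]), 3937.0) [[278.42839928 280.91606669]]
```

View pics/w2.png

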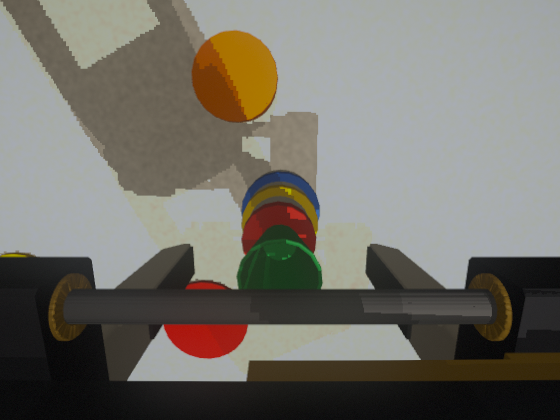

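```bash
python3 -m pendant '[{"delta_pos":[0,-0.001,0],"spin":0},{"delta_pos":[0,-0.001,0],"spin":0},{"delta_pos":[0,-0.001,0],"spin":0},{"delta_pos":[0,-0.001,0],"spin":0},{"delta_pos":[0,-0.001,0],"spin":0},{"delta_pos":[0,-0.001,0],"spin":0},{"delta_pos":[0,-0.001,0],"spin":0},{"delta_pos":[0,-0.001,0],"spin":0}]' 1 8; python3 -c "
from h import *
go([.447,.2845,.1455],np.pi/2)"
```

```text
t: 4.7
tool_pos: [0.447, 0.2847, 0.1466]
orientation: [0.002, 3.14, 0.0]
force: [-0.4, -0.7, -0.3]
opening: 0.0402
t 4.7 pos [0.447  0.2847 0.1466] F [-0.4 -0.7 -0.3] open 0.0402 jawyaw 89.9 q6 -1.1 
 delta [ 0.     -0.0002  0.0011] spin -0.001
```

```bash
python3 -m pendant '[{"delta_pos":[0,0,-0.001],"spin":0},{"delta_pos":[0,0,-0.003],"spin":0},{"delta_pos":[0,0,-0.008],"spin":0},{"delta_pos":[0,0,-0.015],"spin":0},{"delta_pos":[0,0,-0.025],"spin":0},{"delta_pos":[0,0,-0.035],"spin":0},{"delta_pos":[0,0,-0.045],"spin":0},{"delta_pos":[0,0,-0.05],"spin":0},{"delta_pos":[0,0,-0.05],"spin":0}]'; python3 -c "
from h import *
go([.575,-.2,.19],np.pi/2)
p=robot.read_camera('wrist'); cv2.imwrite('pics/w3.png',p['color']); p=robot.read_camera('scene'); cv2.imwrite('pics/s3.png',cv2.resize(p['color'][200:360,320:520],None,fx=3,fy=3))"
```

```text
t: 5.6
tool_pos: [0.4475, 0.285, 0.198]
orientation: [0.002, 3.138, 0.002]
force: [0.7, 0.5, 0.0]
opening: 0.0407
t 5.6 pos [0.4475 0.285  0.198 ] F [0.7 0.5 0. ] open 0.0407 jawyaw 89.9 q6 -1.1 
 delta [-0.128  -0.4849  0.008 ] spin -0.001
```

View pics/w3.png

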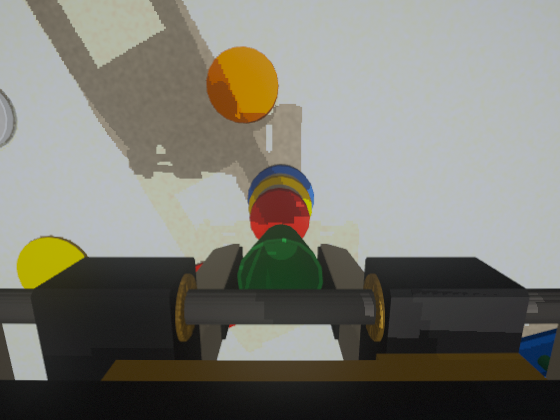

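View pics/s3.png

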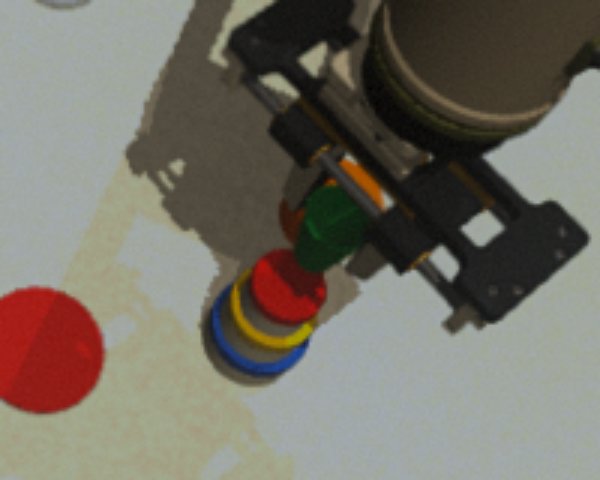

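```bash
python3 -m pendant '[{"delta_pos":[-0.003,-0.01,0],"spin":0},{"delta_pos":[-0.008,-0.03,0],"spin":0},{"delta_pos":[-0.017,-0.065,0],"spin":0},{"delta_pos":[-0.028,-0.105,0],"spin":0},{"delta_pos":[-0.038,-0.145,0],"spin":0},{"delta_pos":[-0.049,-0.185,0],"spin":0},{"delta_pos":[-0.059,-0.225,0],"spin":0},{"delta_pos":[-0.07,-0.265,0],"spin":0},{"delta_pos":[-0.08,-0.305,0],"spin":0},{"delta_pos":[-0.091,-0.345,0],"spin":0}]';  python3 -m pendant '[{"delta_pos":[-0.01,-0.038,0],"spin":0},{"delta_pos":[-0.019,-0.073,0],"spin":0},{"delta_pos":[-0.027,-0.103,0],"spin":0},{"delta_pos":[-0.033,-0.126,0],"spin":0},{"delta_pos":[-0.037,-0.14,0],"spin":0},{"delta_pos":[-0.037,-0.14,0],"spin":0},{"delta_pos":[-0.037,-0.14,0],"spin":0}]'
python3 - <<'E'
from h import *
go([.575,-.2,.115],np.pi/2)
p=robot.read_camera('wrist'); cv2.imwrite('pics/w4.png',p['color'])
p=robot.read_camera('scene'); cv2.imwrite('pics/s4.png',cv2.resize(p['color'][70:260,150:350],None,fx=3,fy=3))
marks(["wrist"],["holder"])
E
```

```text
t: 6.7
tool_pos: [0.537, -0.0628, 0.1961]
orientation: [0.002, 3.141, 0.0]
force: [-0.1, 0.6, -1.0]
opening: 0.0406
t: 7.4
tool_pos: [0.5734, -0.2024, 0.1957]
orientation: [0.003, 3.141, 0.001]
force: [1.0, 0.4, -0.8]
opening: 0.04
t 7.4 pos [ 0.5734 -0.2024  0.1957] F [ 1.   0.4 -0.8] open 0.04 jawyaw 89.9 q6 -1.99 
 delta [-0.0015  0.0023  0.0807] spin -0.002
wrist holder 0.71 [ 0.5696 -0.2047 -0.0012]
wrist holder 0.7 [ 0.5993 -0.3199 -0.0021]
```

View pics/w4.png

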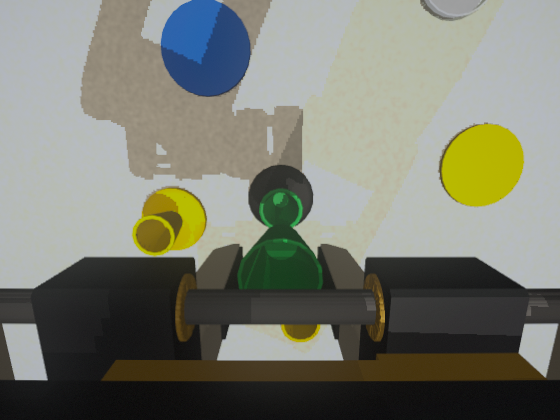

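View pics/s4.png

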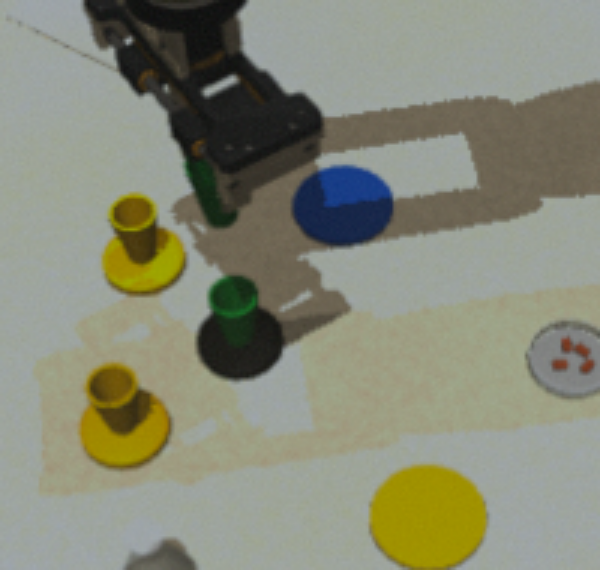

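Run:
```python
from h import *
from scipy.optimize import least_squares
p=robot.read_camera("wrist"); s=robot.read_state()
hsv=cv2.cvtColor(p["color"],cv2.COLOR_BGR2HSV)
m=cv2.inRange(hsv,np.array((50,60,20)),np.array((95,255,255)))
pts=[]
for c in range(258,306):
    r=np.nonzero(m[180:225,c])[0]
    if len(r): pts.append((c,180+r[0]))
for r in range(196,218):
    c=np.nonzero(m[r,240:320])[0]
    if len(c): pts+= [(240+c[0],r),(240+c[-1],r)]
P=np.array([onplane(p,q,.068)[:2] for q in pts])
print(least_squares(lambda v:np.hypot(P[:,0]-v[0],P[:,1]-v[1])-.0205,[.575,-.2],loss="soft_l1",f_scale=.001).x)
t=np.linspace(0,2*np.pi,60)
im=p["color"].copy()
def circ(c,r,z,col):
    q=project(p,np.c_[c[0]+r*np.cos(t),c[1]+r*np.sin(t),0*t+z]); cv2.polylines(im,[q.astype(int)],True,col,1)
circ((.575,-.2),.0205,.068,(0,0,255)); circ((.575,-.2),.036,.012,(0,0,255))
# held cup rim, coaxial with TCP: rim z = tcp+.0234
circ(s["tool_pos"],.0205,s["tool_pos"][2]+.0234,(255,0,255)); circ(s["tool_pos"],.012,s["tool_pos"][2]-.0326,(255,0,255))
cv2.imwrite("pics/w5.png",cv2.resize(im[150:330,200:360],None,fx=3.3,fy=3.3))
```

```text
[ 0.5740536  -0.20184902]
```

View pics/w5.png

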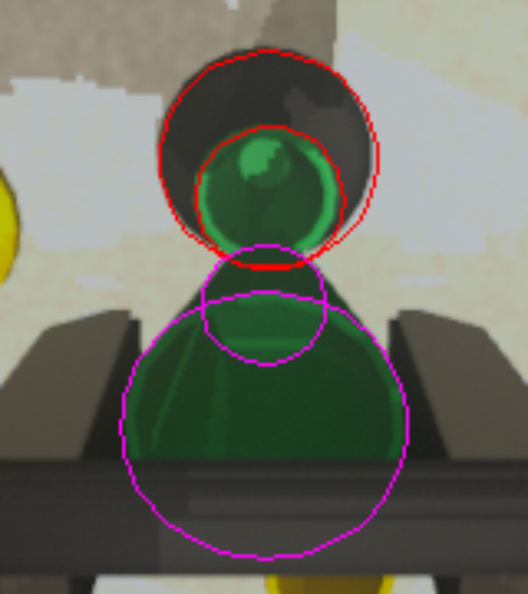

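```bash
python3 -m pendant '[{"delta_pos":[-0.001,0.0007,0.008],"spin":0},{"delta_pos":[-0.001,0.0007,0.025],"spin":0},{"delta_pos":[-0.001,0.0007,0.045],"spin":0},{"delta_pos":[-0.001,0.0007,0.063],"spin":0},{"delta_pos":[-0.001,0.0007,0.076],"spin":0},{"delta_pos":[-0.001,0.0007,0.083],"spin":0},{"delta_pos":[-0.001,0.0007,0.085],"spin":0},{"delta_pos":[-0.001,0.0007,0.085],"spin":0}]'
python3 - <<'E'
from h import *
go([.574,-.202,.085],np.pi/2)
p=robot.read_camera('wrist'); cv2.imwrite('pics/w6.png',p['color'])
p=robot.read_camera('scene'); cv2.imwrite('pics/s6.png',cv2.resize(p['color'][110:230,170:300],None,fx=4,fy=4))
E
```

```text
t: 8.45
tool_pos: [0.5752, -0.2012, 0.1116]
orientation: [-0.0, 3.14, -0.0]
force: [-1.0, 0.3, -1.0]
opening: 0.0401
t 8.45 pos [ 0.5752 -0.2012  0.1116] F [-1.   0.3 -1. ] open 0.0401 jawyaw 90.0 q6 -1.99 
 delta [ 0.0012 -0.0008  0.0266] spin 0.0
```

View pics/s6.png

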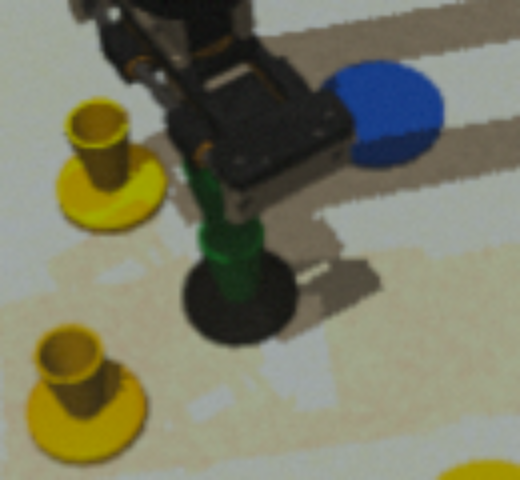

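View pics/w6.png

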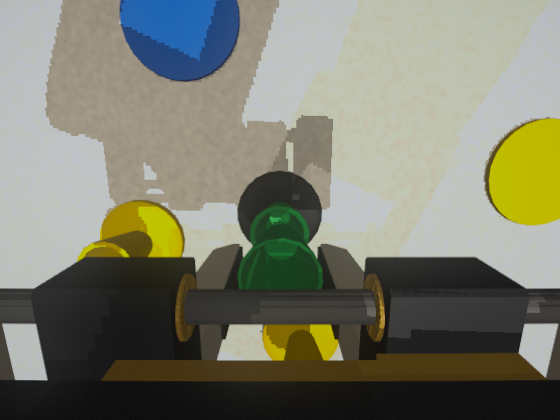

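```bash
python3 -m pendant '[{"delta_pos":[0.001,-0.0005,0.004],"spin":0},{"delta_pos":[0.001,-0.0005,0.009],"spin":0},{"delta_pos":[0.001,-0.0005,0.014],"spin":0},{"delta_pos":[0.001,-0.0005,0.019],"spin":0},{"delta_pos":[0.001,-0.0005,0.023],"spin":0},{"delta_pos":[0.001,-0.0005,0.026],"spin":0},{"delta_pos":[0.001,-0.0005,0.028],"spin":0},{"delta_pos":[0.001,-0.0005,0.028],"spin":0}]'
python3 - <<'E'
from h import *
go([.574,-.202,.0736],np.pi/2)
E
```

```text
t: 9.35
tool_pos: [0.5745, -0.2018, 0.084]
orientation: [0.0, 3.139, -0.001]
force: [0.6, -0.2, -0.6]
opening: 0.0405
t 9.35 pos [ 0.5745 -0.2018  0.084 ] F [ 0.6 -0.2 -0.6] open 0.0405 jawyaw 90.0 q6 -1.99 
 delta [ 0.0005 -0.0001  0.0104] spin -0.0
```

```bash
python3 -m pendant '[{"delta_pos":[0,0,0.002],"spin":0},{"delta_pos":[0,0,0.004],"spin":0},{"delta_pos":[0,0,0.006],"spin":0},{"delta_pos":[0,0,0.0075],"spin":0},{"delta_pos":[0,0,0.0075],"spin":0}]'; python3 -m pendant '[{"delta_pos":[0,0,0.001],"spin":0},{"delta_pos":[0,0,0.001],"spin":0}]';python3 -m pendant '[{"delta_pos":[0,0,0.001],"spin":0},{"delta_pos":[0,0,0.001],"spin":0}]'
```

```text
t: 9.85
tool_pos: [0.5744, -0.2019, 0.0762]
orientation: [0.0, 3.14, -0.001]
force: [0.8, -0.5, -1.1]
opening: 0.0401
t: 10.05
tool_pos: [0.5745, -0.2019, 0.0754]
orientation: [0.0, 3.139, -0.001]
force: [0.4, -1.3, 0.6]
opening: 0.0402
t: 10.25
tool_pos: [0.5749, -0.202, 0.0752]
orientation: [0.0, 3.139, -0.001]
force: [-2.1, 1.3, 4.5]
opening: 0.0404
```

```bash
python3 -m pendant '[{"delta_pos":[0,0,0.0008],"spin":0},{"delta_pos":[0,0,0.0008],"spin":0}]';python3 -m pendant '[{"delta_pos":[0,0,0.0008],"spin":0},{"delta_pos":[0,0,0.0008],"spin":0}]'
python3 - <<'E'
from h import *
p=robot.read_camera('scene'); cv2.imwrite('pics/s7.png',cv2.resize(p['color'][110:230,170:300],None,fx=4,fy=4))
E
```

```text
t: 10.45
tool_pos: [0.575, -0.202, 0.0752]
orientation: [-0.0, 3.138, -0.001]
force: [-2.2, 1.0, 6.3]
opening: 0.0405
t: 10.65
tool_pos: [0.5751, -0.202, 0.0751]
orientation: [-0.0, 3.138, -0.001]
force: [-3.4, 1.1, 6.5]
opening: 0.0399
```

View pics/s7.png

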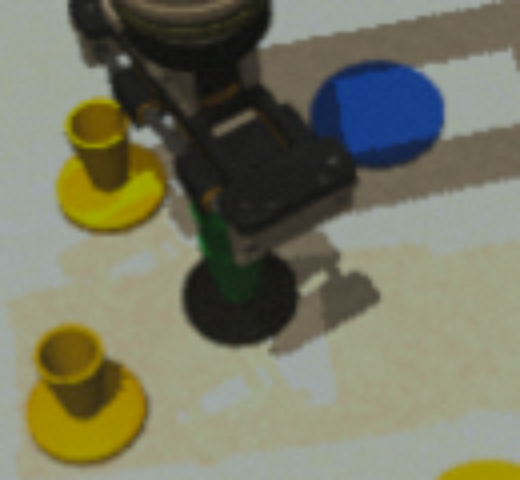

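```bash
python3 -m pendant '[{"delta_pos":[0.001,0.0003,0.0008],"spin":0},{"delta_pos":[0.0015,0.0003,0.0008],"spin":0},{"delta_pos":[0.0015,0.0003,0.001],"spin":0}]'
```

```text
t: 11.0
tool_pos: [0.5744, -0.2019, 0.0751]
orientation: [-0.0, 3.136, -0.002]
force: [1.0, -0.1, 7.1]
opening: 0.0401
```

```bash
python3 -m pendant '[{"delta_pos":[0,0,0.0003],"spin":0},{"delta_pos":[0,0,0],"spin":0}]'; python3 -m pendant '[{"delta_pos":[0,0,0],"spin":0},{"delta_pos":[0,0,0],"spin":0},{"delta_pos":[0,0,0],"spin":0},{"delta_pos":[0,0,0],"spin":0},{"delta_pos":[0,0,0],"spin":0}]' -0.4
python3 - <<'E'
from h import *
go([.5745,-.202,.17],np.pi/2)
p=robot.read_camera('wrist'); cv2.imwrite('pics/w8.png',p['color'])
print(project(p,[.5745,-.202,.097]))
E
```

```text
t: 11.2
tool_pos: [0.5744, -0.2019, 0.0751]
orientation: [-0.0, 3.136, -0.002]
force: [-0.4, 0.2, 2.4]
opening: 0.0402
t: 11.7
tool_pos: [0.5743, -0.2019, 0.0749]
orientation: [-0.0, 3.137, -0.002]
force: [0.3, 0.2, 0.6]
opening: 0.0649
t 11.7 pos [ 0.5743 -0.2019  0.0749] F [0.3 0.2 0.6] open 0.0649 jawyaw 90.0 q6 -1.99 
 delta [-0.0007 -0.0003 -0.0951] spin 0.0
[[280.30108078 279.54674593]]
```

View pics/w8.png

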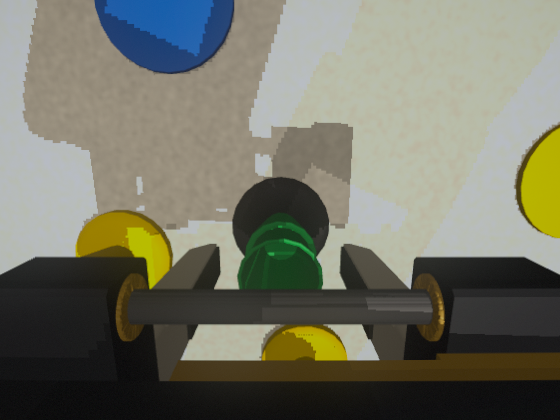

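```bash
python3 -m pendant '[{"delta_pos":[0,0,-0.01],"spin":0},{"delta_pos":[0,0,-0.03],"spin":0},{"delta_pos":[0,0,-0.06],"spin":0},{"delta_pos":[0,0,-0.095],"spin":0},{"delta_pos":[0,0,-0.12],"spin":0},{"delta_pos":[0.01,0.038,-0.12],"spin":0},{"delta_pos":[0.022,0.084,-0.12],"spin":0},{"delta_pos":[0.034,0.13,-0.12],"spin":0},{"delta_pos":[0.046,0.176,-0.12],"spin":0},{"delta_pos":[0.058,0.222,-0.12],"spin":0}]' -1;python3 -c "
from h import *
go([.447,.285,.19],np.pi/2)
p=robot.read_camera('top'); cv2.imwrite('pics/t9.png',p['color'])
p=robot.read_camera('scene'); cv2.imwrite('pics/s9.png',cv2.resize(p['color'][110:230,170:300],None,fx=4,fy=4))
"
```

```text
t: 12.75
tool_pos: [0.5152, 0.0218, 0.1954]
orientation: [0.001, 3.135, -0.002]
force: [0.3, -0.7, -0.5]
opening: 0.093
t 12.75 pos [0.5152 0.0218 0.1954] F [ 0.3 -0.7 -0.5] open 0.093 jawyaw 90.0 q6 -1.63 
 delta [0.0683 0.2632 0.0046] spin -0.0
```

View pics/s9.png

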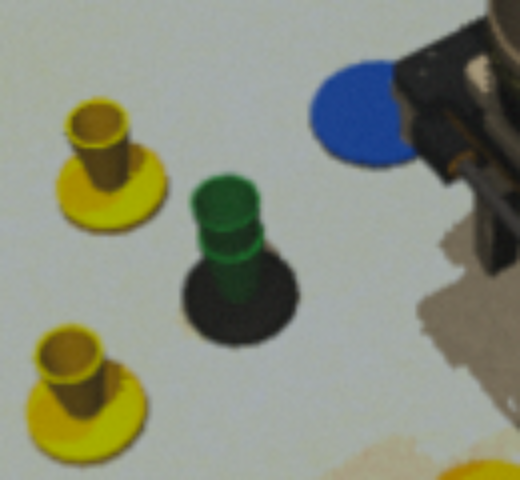

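View pics/t9.png

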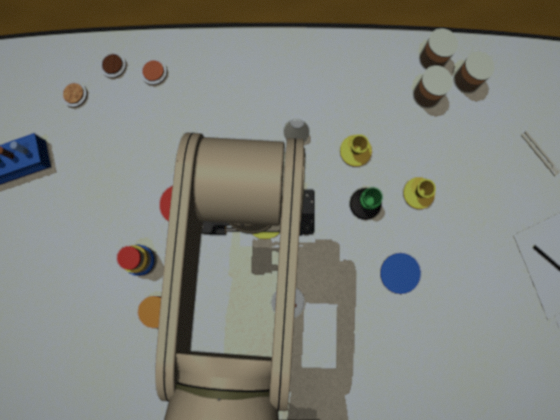

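The cup is nested upright in the black-footed holder. Now the stack again.

```bash
python3 -m pendant '[{"delta_pos":[0.011,0.042,0],"spin":0},{"delta_pos":[0.023,0.088,0],"spin":0},{"delta_pos":[0.035,0.134,0],"spin":0},{"delta_pos":[0.047,0.18,0],"spin":0},{"delta_pos":[0.057,0.22,0],"spin":0},{"delta_pos":[0.064,0.247,0],"spin":0},{"delta_pos":[0.068,0.263,0],"spin":0},{"delta_pos":[0.068,0.263,0],"spin":0},{"delta_pos":[0.068,0.263,0],"spin":0}]';python3 -c "
from h import *
go([.447,.285,.081],np.pi/2)
p=robot.read_camera('wrist'); cv2.imwrite('pics/w10.png',p['color'])
print(blob(p,(170,100,50),(8,255,255),(230,150,330,270),.114))
print(project(p,[.447,.285,.114]))
marks(['wrist'],['jar_red_center','jar_yellow_center','jar_blue_center','coaster_red'])
"
```

```text
t: 13.75
tool_pos: [0.4457, 0.2874, 0.1955]
orientation: [-0.009, 3.135, 0.0]
force: [0.8, -0.9, -0.5]
opening: 0.093
t 13.75 pos [0.4457 0.2874 0.1955] F [ 0.8 -0.9 -0.5] open 0.093 jawyaw 90.3 q6 -1.1 
 delta [-0.0006 -0.0024  0.1145] spin 0.006
(array([0.445 , 0.2844, 0.0237]), 2773.0)
[[277.13576596 223.6011977 ]]
wrist jar_blue_center 0.9 [0.3385 0.2526 0.021 ]
wrist coaster_red 0.6 [ 5.724e-01  2.045e-01 -4.000e-04]
```

View pics/w10.png

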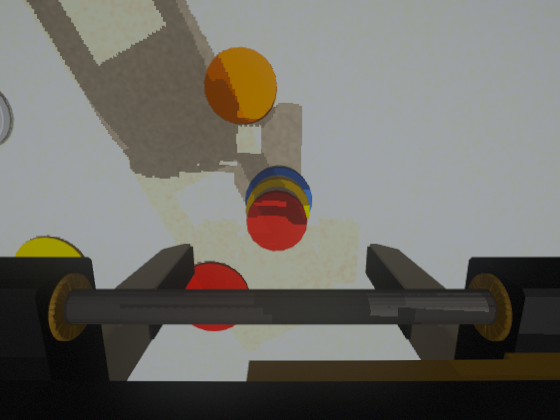

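```bash
python3 -m pendant '[{"delta_pos":[0,-0.0028,0.01],"spin":0.006},{"delta_pos":[0,-0.0028,0.03],"spin":0.006},{"delta_pos":[0,-0.0028,0.055],"spin":0.006},{"delta_pos":[0,-0.0028,0.078],"spin":0.006},{"delta_pos":[0,-0.0028,0.096],"spin":0.006},{"delta_pos":[0,-0.0028,0.108],"spin":0.006},{"delta_pos":[0,-0.0028,0.113],"spin":0.006},{"delta_pos":[0,-0.0028,0.113],"spin":0.006},{"delta_pos":[0,-0.0028,0.113],"spin":0.006}]';python3 -c "
from h import *
go([.4455,.2845,.082],np.pi/2)"
```

```text
t: 14.95
tool_pos: [0.4469, 0.2845, 0.0831]
orientation: [0.003, 3.134, 0.001]
force: [0.4, 0.4, 0.0]
opening: 0.0928
t 14.95 pos [0.4469 0.2845 0.0831] F [0.4 0.4 0. ] open 0.0928 jawyaw 89.9 q6 -1.1 
 delta [0.0014 0.     0.0011] spin -0.002
```

```bash
python3 -m pendant '[{"delta_pos":[0.001,0,0],"spin":0},{"delta_pos":[0.001,0,0],"spin":0},{"delta_pos":[0.001,0,0],"spin":0},{"delta_pos":[0.001,0,0],"spin":0},{"delta_pos":[0.001,0,0],"spin":0},{"delta_pos":[0.001,0,0],"spin":0},{"delta_pos":[0.001,0,0],"spin":0}]' 1 15;  python3 -m pendant '[{"delta_pos":[0,0,-0.001],"spin":0},{"delta_pos":[0,0,-0.003],"spin":0},{"delta_pos":[0,0,-0.008],"spin":0},{"delta_pos":[0,0,-0.016],"spin":0},{"delta_pos":[0,0,-0.028],"spin":0},{"delta_pos":[0,0,-0.04],"spin":0},{"delta_pos":[0,0,-0.05],"spin":0},{"delta_pos":[0,0,-0.055],"spin":0},{"delta_pos":[0,0,-0.055],"spin":0}]';python3 -c "
from h import *
go([.57,.205,.138],np.pi/2)
p=robot.read_camera('wrist'); cv2.imwrite('pics/w11.png',p['color'])
p=robot.read_camera('scene'); cv2.imwrite('pics/s11.png',cv2.resize(p['color'][200:360,320:520],None,fx=3,fy=3))
"
```

```text
t: 15.65
tool_pos: [0.4459, 0.2845, 0.083]
orientation: [0.003, 3.134, 0.001]
force: [-0.3, 0.2, 0.6]
opening: 0.048
t: 16.55
tool_pos: [0.4462, 0.2848, 0.1394]
orientation: [0.003, 3.132, 0.003]
force: [-0.4, 0.8, -1.1]
opening: 0.0479
t 16.55 pos [0.4462 0.2848 0.1394] F [-0.4  0.8 -1.1] open 0.0479 jawyaw 89.9 q6 -1.1 
 delta [-0.1239 -0.0795  0.0024] spin -0.002
```

View pics/w11.png

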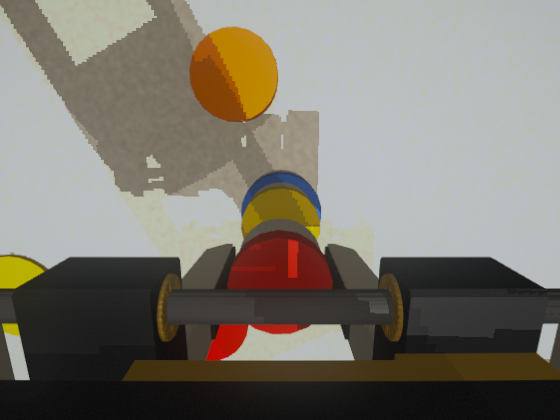

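View pics/s11.png

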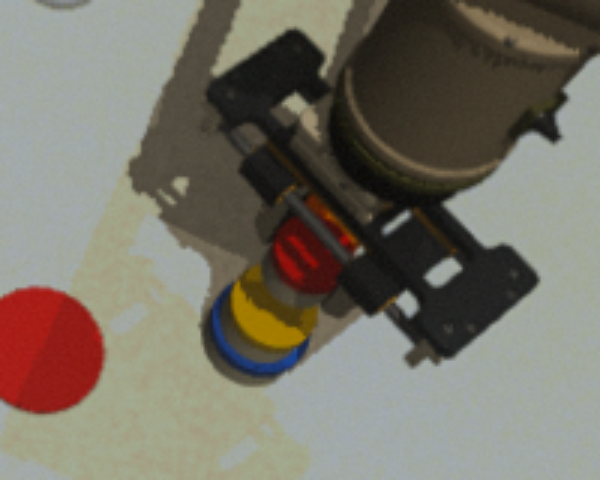

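```bash
python3 -m pendant '[{"delta_pos":[-0.006,-0.004,0],"spin":0},{"delta_pos":[-0.022,-0.014,0],"spin":0},{"delta_pos":[-0.046,-0.029,0],"spin":0},{"delta_pos":[-0.072,-0.046,0],"spin":0},{"delta_pos":[-0.096,-0.062,0],"spin":0},{"delta_pos":[-0.113,-0.073,0],"spin":0},{"delta_pos":[-0.122,-0.079,0],"spin":0},{"delta_pos":[-0.124,-0.08,0],"spin":0},{"delta_pos":[-0.124,-0.08,0],"spin":0}]'
cat >> h.py <<'E'
from scipy.optimize import least_squares
def fitc(p,pts,z,r,x0):
    P=np.array([onplane(p,q,z)[:2] for q in pts])
    f=least_squares(lambda v:np.hypot(P[:,0]-v[0],P[:,1]-v[1])-r,x0[:2],loss="soft_l1",f_scale=.001)
    return f.x.round(4), (np.abs(f.fun)<.0015).mean().round(2)
def overlay(p,circs,fn,box,k=3):
    im=p["color"].copy(); t=np.linspace(0,2*np.pi,80)
    for c,r,z,col in circs:
        q=project(p,np.c_[c[0]+r*np.cos(t),c[1]+r*np.sin(t),0*t+z]); cv2.polylines(im,[q.round().astype(int)],True,col,1)
    x0,y0,x1,y1=box; cv2.imwrite(fn,cv2.resize(im[y0:y1,x0:x1],None,fx=k,fy=k))
E
python3 - <<'E'
from h import *
go([.57,.205,.08],np.pi/2)
p=robot.read_camera('wrist'); s=robot.read_state(); T=s["tool_pos"]
for c in ["top","scene","wrist"]:
    q=p if c=="wrist" else robot.read_camera(c)
    cv2.imwrite(f"pics/{c}12.png",q["color"])
    hsv=cv2.cvtColor(q["color"],cv2.COLOR_BGR2HSV)
overlay(p,[(T,.024,T[2]+.031,(255,255,0)),(T,.024,T[2]-.007,(255,255,0)),((.57,.205),.045,.006,(255,0,255))],"pics/w12o.png",(170,140,390,340))
E
```

```text
t: 17.55
tool_pos: [0.5688, 0.2041, 0.1382]
orientation: [0.004, 3.136, 0.001]
force: [-1.0, -1.3, -0.1]
opening: 0.0477
t 17.55 pos [0.5688 0.2041 0.1382] F [-1.  -1.3 -0.1] open 0.0477 jawyaw 89.9 q6 -1.31 
 delta [-0.0008  0.0008  0.0582] spin -0.002
```

View pics/w12o.png

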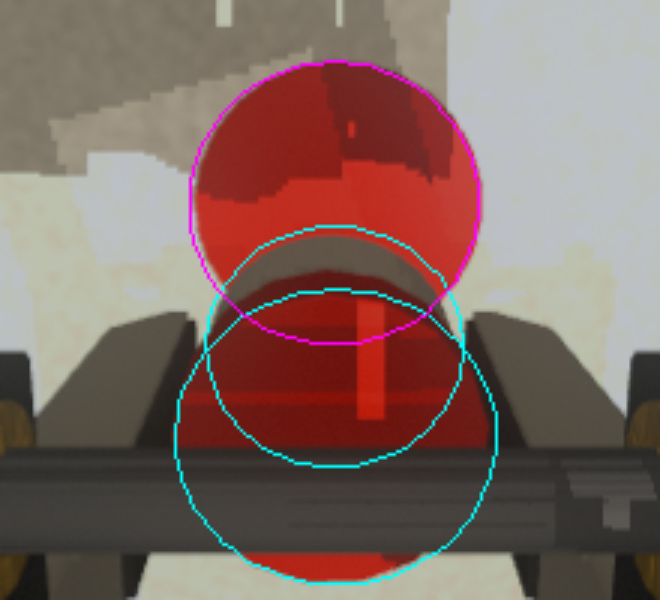

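View pics/scene12.png

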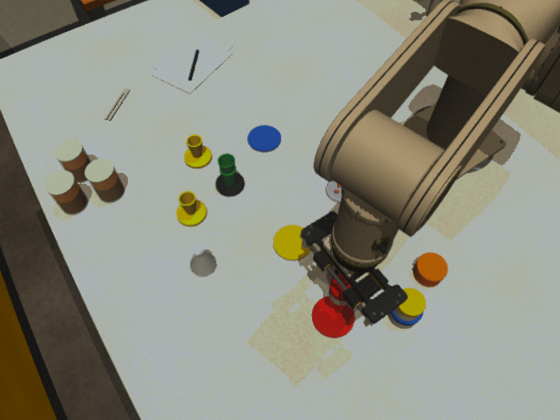

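Run:
```python
from h import *
p=robot.read_camera('wrist'); s=robot.read_state(); T=s["tool_pos"]
overlay(p,[(T,.024,T[2]+.031,(255,255,0)),(T,.024,T[2]+.018,(0,255,0)),(T,.024,T[2]-.007,(255,255,0))],"pics/w13o.png",(215,200,345,340),4.2)
```

```text
(no output)
```

View pics/w13o.png

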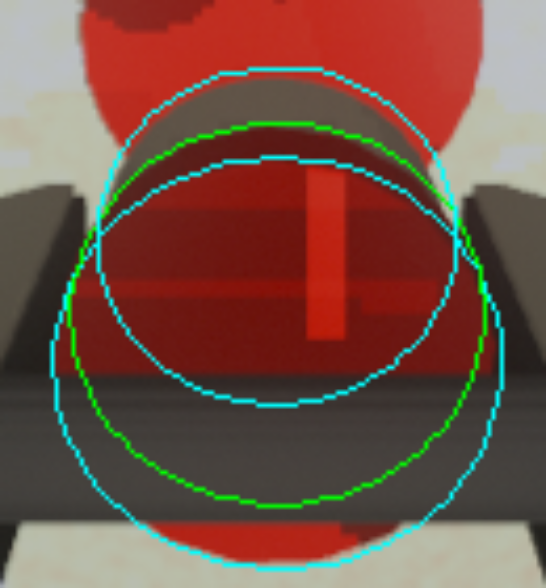

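```bash
python3 -m pendant '[{"delta_pos":[-0.0005,0.0005,0.01],"spin":0},{"delta_pos":[-0.0005,0.0005,0.03],"spin":0},{"delta_pos":[-0.0005,0.0005,0.055],"spin":0},{"delta_pos":[-0.0005,0.0005,0.078],"spin":0},{"delta_pos":[-0.0005,0.0005,0.096],"spin":0},{"delta_pos":[-0.0005,0.0005,0.108],"spin":0},{"delta_pos":[-0.0005,0.0005,0.115],"spin":0},{"delta_pos":[-0.0005,0.0005,0.118],"spin":0},{"delta_pos":[-0.0005,0.0005,0.118],"spin":0},{"delta_pos":[-0.0005,0.0005,0.118],"spin":0}]'
```

```text
t: 18.75
tool_pos: [0.5706, 0.2056, 0.0217]
orientation: [0.002, 3.133, 0.002]
force: [0.1, -0.5, -0.0]
opening: 0.048
```

```bash
python3 -m pendant '[{"delta_pos":[0.001,-0.001,0.0015],"spin":0},{"delta_pos":[0.001,-0.001,0.003],"spin":0},{"delta_pos":[0.001,-0.001,0.0045],"spin":0},{"delta_pos":[0.001,-0.001,0.006],"spin":0},{"delta_pos":[0.001,-0.001,0.007],"spin":0},{"delta_pos":[0.001,-0.001,0.007],"spin":0}]';  python3 -m pendant '[{"delta_pos":[0,0,0.001],"spin":0},{"delta_pos":[0,0,0.001],"spin":0}]'; python3 -m pendant '[{"delta_pos":[0,0,0.0008],"spin":0},{"delta_pos":[0,0,0.0008],"spin":0}]'
```

```text
t: 19.35
tool_pos: [0.5695, 0.2046, 0.0144]
orientation: [0.002, 3.134, 0.002]
force: [0.1, 0.9, -1.0]
opening: 0.0479
t: 19.55
tool_pos: [0.5693, 0.2046, 0.0132]
orientation: [0.002, 3.134, 0.002]
force: [-0.8, 0.5, -0.2]
opening: 0.048
t: 19.75
tool_pos: [0.5695, 0.2046, 0.0131]
orientation: [0.002, 3.134, 0.002]
force: [-2.9, -0.5, 4.8]
opening: 0.0479
```

Contact at 4.8 N. I'll unload slightly, then open.

```bash
python3 -m pendant '[{"delta_pos":[0,0,0],"spin":0},{"delta_pos":[0,0,0],"spin":0}]'; python3 -m pendant '[{"delta_pos":[0,0,0],"spin":0},{"delta_pos":[0,0,0],"spin":0},{"delta_pos":[0,0,0],"spin":0},{"delta_pos":[0,0,0],"spin":0},{"delta_pos":[0,0,0],"spin":0}]' -1;python3 -m pendant '[{"delta_pos":[0,0,-0.01],"spin":0},{"delta_pos":[0,0,-0.03],"spin":0},{"delta_pos":[0,0,-0.06],"spin":0},{"delta_pos":[0,0,-0.1],"spin":0},{"delta_pos":[0.005,0.003,-0.13],"spin":0},{"delta_pos":[0.025,0.016,-0.14],"spin":0},{"delta_pos":[0.055,0.036,-0.14],"spin":0},{"delta_pos":[0.085,0.056,-0.14],"spin":0},{"delta_pos":[0.112,0.073,-0.14],"spin":0},{"delta_pos":[0.123,0.08,-0.14],"spin":0}]';python3 -m pendant '[{"delta_pos":[0,0,0],"spin":0},{"delta_pos":[0,0,0],"spin":0}]';python3 - <<'E'
from h import *
go([.4455,.2845,.044],np.pi/2)
p=robot.read_camera('wrist'); cv2.imwrite('pics/w14.png',p['color'])
print(blob(p,(20,100,50),(38,255,255),(220,150,340,270),.076), project(p,[.4455,.2845,.076]))
q=robot.read_camera('scene'); cv2.imwrite('pics/s14.png',cv2.resize(q['color'][200:360,260:460],None,fx=3,fy=3))
E
```

```text
t: 19.95
tool_pos: [0.5696, 0.2047, 0.0132]
orientation: [0.002, 3.133, 0.002]
force: [0.1, -0.0, -0.5]
opening: 0.0478
t: 20.45
tool_pos: [0.5696, 0.2046, 0.0131]
orientation: [0.002, 3.134, 0.002]
force: [0.4, 0.2, -0.7]
opening: 0.0835
t: 21.45
tool_pos: [0.4437, 0.2859, 0.1531]
orientation: [-0.001, 3.133, 0.003]
force: [0.6, -0.3, -0.3]
opening: 0.093
t: 21.65
tool_pos: [0.4444, 0.2859, 0.1538]
orientation: [-0.002, 3.132, 0.004]
force: [0.0, 0.0, 0.3]
opening: 0.0928
t 21.65 pos [0.4444 0.2859 0.1538] F [0.  0.  0.3] open 0.0928 jawyaw 90.1 q6 -1.1 
 delta [-0.     -0.0016  0.1098] spin 0.001
(array([0.4445, 0.2849, 0.0287]), 4178.5) [[278.13379544 224.3640793 ]]
```

View pics/w14.png

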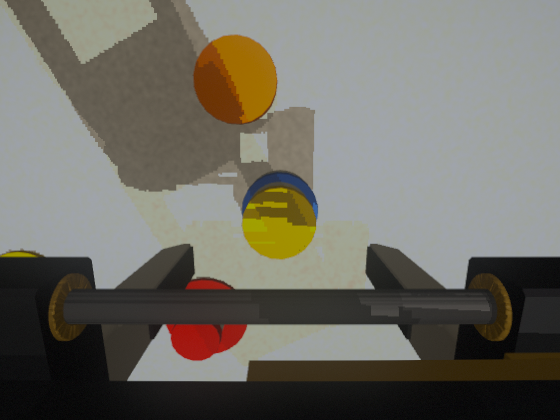

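View pics/s14.png

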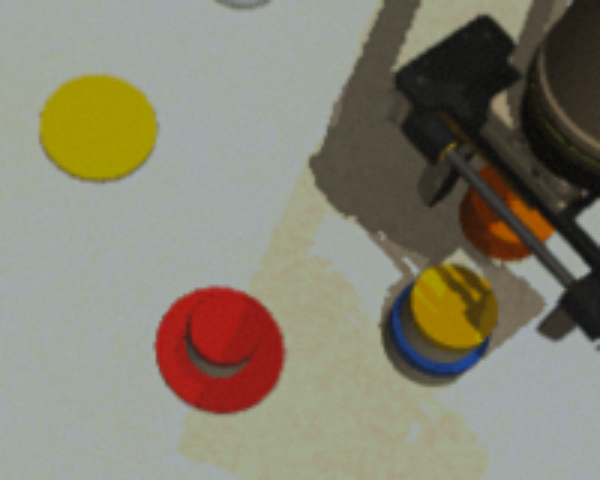

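```bash
python3 -m pendant '[{"delta_pos":[-0.001,-0.0012,0.01],"spin":0},{"delta_pos":[-0.001,-0.0012,0.03],"spin":0},{"delta_pos":[-0.001,-0.0012,0.055],"spin":0},{"delta_pos":[-0.001,-0.0012,0.077],"spin":0},{"delta_pos":[-0.001,-0.0012,0.094],"spin":0},{"delta_pos":[-0.001,-0.0012,0.104],"spin":0},{"delta_pos":[-0.001,-0.0012,0.109],"spin":0},{"delta_pos":[-0.001,-0.0012,0.109],"spin":0},{"delta_pos":[-0.001,-0.0012,0.109],"spin":0}]';python3 -c "
from h import *
go([.4455,.2847,.045],np.pi/2)"
```

```text
t: 22.65
tool_pos: [0.4475, 0.2845, 0.0451]
orientation: [0.001, 3.131, 0.004]
force: [-0.6, 0.1, 0.1]
opening: 0.0932
t 22.65 pos [0.4475 0.2845 0.0451] F [-0.6  0.1  0.1] open 0.0932 jawyaw 90.0 q6 -1.1 
 delta [0.002  0.0002 0.0001] spin -0.0
```

```bash
python3 -m pendant '[{"delta_pos":[0.002,0,0],"spin":0},{"delta_pos":[0.002,0,0],"spin":0},{"delta_pos":[0.002,0,0],"spin":0},{"delta_pos":[0.002,0,0],"spin":0},{"delta_pos":[0.002,0,0],"spin":0},{"delta_pos":[0.002,0,0],"spin":0}]' 1 15;  python3 -m pendant '[{"delta_pos":[0,0,-0.001],"spin":0},{"delta_pos":[0,0,-0.003],"spin":0},{"delta_pos":[0,0,-0.008],"spin":0},{"delta_pos":[0,0,-0.016],"spin":0},{"delta_pos":[0,0,-0.03],"spin":0},{"delta_pos":[0,0,-0.045],"spin":0},{"delta_pos":[0,0,-0.06],"spin":0},{"delta_pos":[0,0,-0.065],"spin":0},{"delta_pos":[0,0,-0.065],"spin":0}]';python3 -c "
from h import *
go([.541,.0165,.11],np.pi/2)
p=robot.read_camera('wrist'); T=robot.read_state()['tool_pos']
overlay(p,[(T,.029,T[2]+.031,(255,255,0)),(T,.029,T[2]+.018,(0,255,0)),(T,.029,T[2]-.007,(255,255,0))],'pics/w15.png',(150,140,400,360))
"
```

```text
t: 23.25
tool_pos: [0.4455, 0.2847, 0.0453]
orientation: [0.0, 3.131, 0.004]
force: [-0.3, -0.8, 2.3]
opening: 0.0577
t: 24.15
tool_pos: [0.4459, 0.285, 0.112]
orientation: [0.0, 3.129, 0.006]
force: [-0.3, -0.9, -1.5]
opening: 0.0581
t 24.15 pos [0.4459 0.285  0.112 ] F [-0.3 -0.9 -1.5] open 0.0581 jawyaw 90.0 q6 -1.1 
 delta [-0.0952 -0.2685  0.0022] spin -0.0
```

View pics/w15.png

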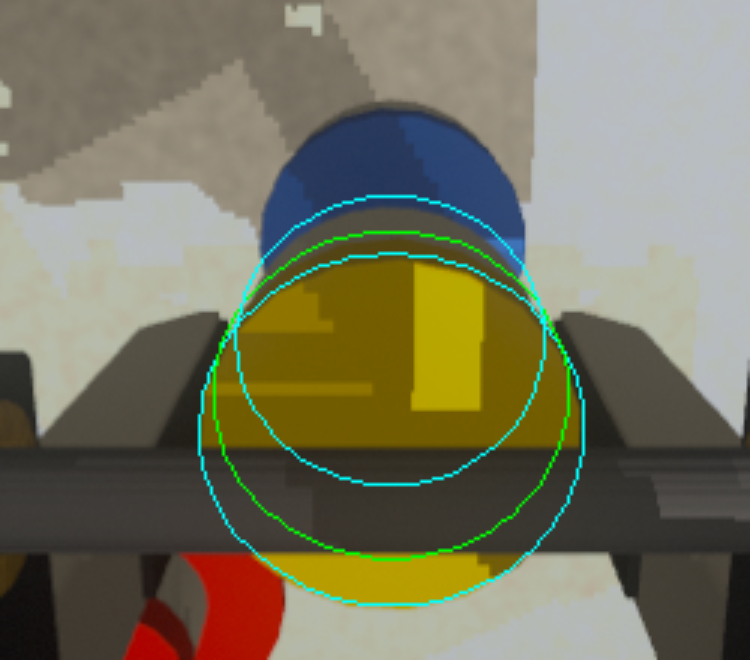

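```bash
python3 -m pendant '[{"delta_pos":[-0.004,-0.01,0],"spin":0},{"delta_pos":[-0.012,-0.034,0],"spin":0},{"delta_pos":[-0.025,-0.07,0],"spin":0},{"delta_pos":[-0.039,-0.11,0],"spin":0},{"delta_pos":[-0.053,-0.15,0],"spin":0},{"delta_pos":[-0.067,-0.19,0],"spin":0},{"delta_pos":[-0.08,-0.225,0],"spin":0},{"delta_pos":[-0.089,-0.252,0],"spin":0},{"delta_pos":[-0.094,-0.266,0],"spin":0},{"delta_pos":[-0.095,-0.268,0],"spin":0}]'; python3 -m pendant '[{"delta_pos":[0,0,0],"spin":0},{"delta_pos":[0,0,0],"spin":0}]'
python3 - <<'E'
from h import *
go([.54,.0165,.0131],np.pi/2)
p=robot.read_camera('wrist'); T=robot.read_state()['tool_pos']
overlay(p,[(T,.029,T[2]+.031,(255,255,0)),(T,.029,T[2]-.007,(255,255,0)),((.54,.0165),.045,.006,(255,0,255))],'pics/w16.png',(150,120,400,360),2.5)
hsv=cv2.cvtColor(p["color"],cv2.COLOR_BGR2HSV); m=cv2.inRange(hsv,np.array((20,100,50)),np.array((38,255,255)))
pts=[]
for c in range(225,335):
    r=np.nonzero(m[120:200,c])[0]
    if len(r): pts.append((c,120+r[0]))
print(fitc(p,pts,.006,.045,[.54,.0165]))
E
```

```text
t: 25.2
tool_pos: [0.54, 0.0149, 0.1104]
orientation: [0.004, 3.131, 0.005]
force: [-0.1, 0.1, -1.2]
opening: 0.0573
t: 25.4
tool_pos: [0.5394, 0.016, 0.11]
orientation: [0.003, 3.132, 0.005]
force: [-0.0, -0.1, -1.6]
opening: 0.0575
t 25.4 pos [0.5394 0.016  0.11  ] F [-0.  -0.1 -1.6] open 0.0575 jawyaw 89.9 q6 -1.64 
 delta [0.0003 0.0002 0.0969] spin -0.002
(array([0.5397, 0.0173]), np.float64(1.0))
```

View pics/w16.png

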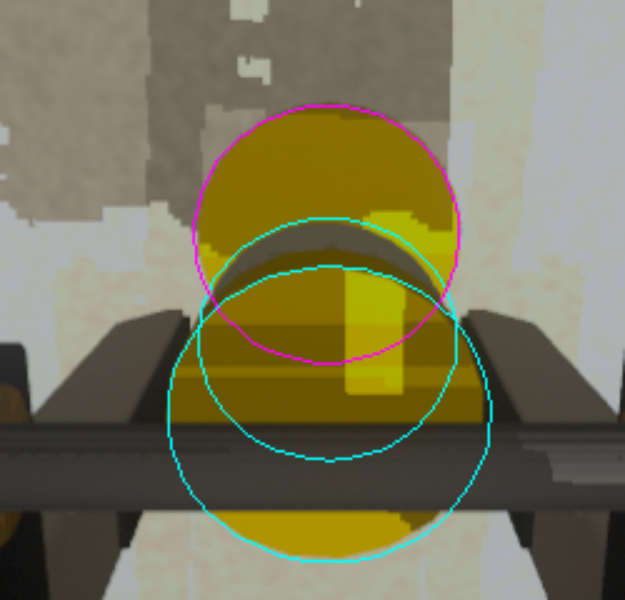

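```bash
python3 -m pendant '[{"delta_pos":[0,0.0008,0.01],"spin":0},{"delta_pos":[0,0.0008,0.028],"spin":0},{"delta_pos":[0,0.0008,0.048],"spin":0},{"delta_pos":[0,0.0008,0.066],"spin":0},{"delta_pos":[0,0.0008,0.079],"spin":0},{"delta_pos":[0,0.0008,0.087],"spin":0},{"delta_pos":[0,0.0008,0.09],"spin":0},{"delta_pos":[0,0.0008,0.09],"spin":0},{"delta_pos":[0,0.0008,0.09],"spin":0}]'; python3 -m pendant '[{"delta_pos":[0,0,0.0015],"spin":0},{"delta_pos":[0,0,0.003],"spin":0},{"delta_pos":[0,0,0.003],"spin":0}]'
```

```text
t: 26.35
tool_pos: [0.541, 0.0172, 0.0209]
orientation: [0.002, 3.131, 0.005]
force: [-0.2, 0.6, -1.8]
opening: 0.058
t: 26.65
tool_pos: [0.5412, 0.0172, 0.0181]
orientation: [0.002, 3.13, 0.005]
force: [-0.3, 0.5, -0.7]
opening: 0.0578
```

```bash
python3 -m pendant '[{"delta_pos":[0.001,0,0.0012],"spin":0},{"delta_pos":[0.001,0,0.0025],"spin":0},{"delta_pos":[0.001,0,0.0035],"spin":0},{"delta_pos":[0.001,0,0.0035],"spin":0}]'; python3 -m pendant '[{"delta_pos":[0,0,0.0009],"spin":0},{"delta_pos":[0,0,0.0009],"spin":0}]'; python3 -m pendant '[{"delta_pos":[0,0,0.0008],"spin":0},{"delta_pos":[0,0,0.0008],"spin":0}]'
```

```text
t: 27.05
tool_pos: [0.54, 0.0172, 0.0143]
orientation: [0.002, 3.131, 0.005]
force: [0.4, -0.2, -1.7]
opening: 0.0579
t: 27.25
tool_pos: [0.54, 0.0172, 0.0133]
orientation: [0.002, 3.131, 0.005]
force: [0.4, -0.6, -0.9]
opening: 0.0578
t: 27.45
tool_pos: [0.5402, 0.0172, 0.0133]
orientation: [0.002, 3.131, 0.005]
force: [-3.7, 0.0, 6.7]
opening: 0.0579
```

Contact at 6.7 N. I'll unload, release, retreat and return to the stack.

```bash
python3 -m pendant '[{"delta_pos":[0,0,0],"spin":0},{"delta_pos":[0,0,0],"spin":0}]'; python3 -m pendant '[{"delta_pos":[0,0,0],"spin":0},{"delta_pos":[0,0,0],"spin":0},{"delta_pos":[0,0,0],"spin":0},{"delta_pos":[0,0,0],"spin":0},{"delta_pos":[0,0,0],"spin":0}]' -1;python3 -m pendant '[{"delta_pos":[0,0,-0.01],"spin":0},{"delta_pos":[0,0,-0.03],"spin":0},{"delta_pos":[0,0,-0.06],"spin":0},{"delta_pos":[0.001,0,-0.085],"spin":0},{"delta_pos":[0.004,0.012,-0.1],"spin":0},{"delta_pos":[0.015,0.042,-0.1],"spin":0},{"delta_pos":[0.03,0.085,-0.1],"spin":0},{"delta_pos":[0.046,0.13,-0.1],"spin":0},{"delta_pos":[0.06,0.17,-0.1],"spin":0},{"delta_pos":[0.074,0.21,-0.1],"spin":0}]';python3 -c "
from h import *
go([.4455,.2845,.12],np.pi/2)
q=robot.read_camera('scene'); cv2.imwrite('pics/s17.png',cv2.resize(q['color'][200:360,230:430],None,fx=3,fy=3))"
```

```text
t: 27.65
tool_pos: [0.5403, 0.0172, 0.0133]
orientation: [0.002, 3.131, 0.005]
force: [0.3, -0.5, -0.4]
opening: 0.0576
t: 28.15
tool_pos: [0.5403, 0.0173, 0.0133]
orientation: [0.002, 3.131, 0.005]
force: [0.8, -0.1, 0.3]
opening: 0.0912
t: 29.15
tool_pos: [0.4641, 0.2292, 0.1134]
orientation: [0.002, 3.131, 0.006]
force: [1.3, 0.3, -0.5]
opening: 0.093
t 29.15 pos [0.4641 0.2292 0.1134] F [ 1.3  0.3 -0.5] open 0.093 jawyaw 89.9 q6 -1.21 
 delta [ 0.0185  0.0553 -0.0066] spin -0.001
```

View pics/s17.png

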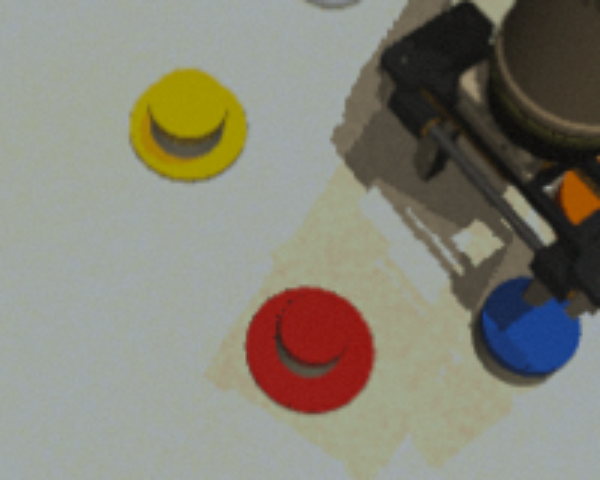

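```bash
python3 -m pendant '[{"delta_pos":[0.009,0.027,-0.007],"spin":0},{"delta_pos":[0.015,0.045,-0.007],"spin":0},{"delta_pos":[0.0185,0.055,-0.007],"spin":0},{"delta_pos":[0.0185,0.055,-0.007],"spin":0},{"delta_pos":[0.0185,0.055,-0.007],"spin":0}]';python3 -c "
from h import *
go([.4455,.2845,.0075],np.pi/2)
p=robot.read_camera('wrist'); cv2.imwrite('pics/w18.png',p['color'])
print(blob(p,(100,80,30),(130,255,255),(220,150,340,275),.038), project(p,[.4455,.2845,.038]))"
```

```text
t: 29.7
tool_pos: [0.4431, 0.2888, 0.1203]
orientation: [-0.002, 3.132, 0.01]
force: [0.9, -0.2, 0.0]
opening: 0.0934
t 29.7 pos [0.4431 0.2888 0.1203] F [ 0.9 -0.2  0. ] open 0.0934 jawyaw 90.1 q6 -1.09 
 delta [-0.0014 -0.005   0.1128] spin 0.001
(array([0.4436, 0.2856, 0.0334]), 5475.0) [[273.97778577 224.46194448]]
```

View pics/w18.png

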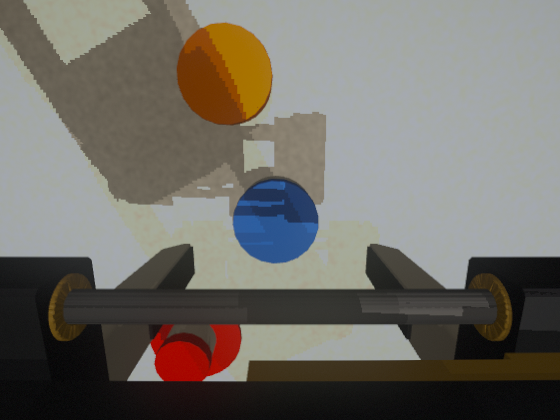

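```bash
python3 -m pendant '[{"delta_pos":[-0.001,-0.0035,0.008],"spin":0},{"delta_pos":[-0.001,-0.0035,0.025],"spin":0},{"delta_pos":[-0.001,-0.0035,0.045],"spin":0},{"delta_pos":[-0.001,-0.0035,0.064],"spin":0},{"delta_pos":[-0.001,-0.0035,0.075],"spin":0},{"delta_pos":[-0.001,-0.0035,0.075],"spin":0}]';python3 -c "
from h import *
go([.4445,.285,.008],np.pi/2)"
```

```text
t: 30.35
tool_pos: [0.4437, 0.2839, 0.043]
orientation: [0.001, 3.136, 0.007]
force: [-0.0, -0.4, -0.1]
opening: 0.0929
t 30.35 pos [0.4437 0.2839 0.043 ] F [-0.  -0.4 -0.1] open 0.0929 jawyaw 90.0 q6 -1.1 
 delta [-0.0006  0.0009  0.035 ] spin -0.0
```

```bash
python3 -m pendant '[{"delta_pos":[-0.0006,0.001,0.008],"spin":0},{"delta_pos":[-0.0006,0.001,0.017],"spin":0},{"delta_pos":[-0.0006,0.001,0.026],"spin":0},{"delta_pos":[-0.0006,0.001,0.032],"spin":0},{"delta_pos":[-0.0006,0.001,0.034],"spin":0},{"delta_pos":[-0.0006,0.001,0.034],"spin":0}]';python3 -c "
from h import *
go([.4445,.285,.008],np.pi/2)"
```

```text
t: 30.95
tool_pos: [0.4442, 0.285, 0.0086]
orientation: [0.001, 3.137, 0.006]
force: [-0.9, -0.7, 0.5]
opening: 0.0931
t 30.95 pos [0.4442 0.285  0.0086] F [-0.9 -0.7  0.5] open 0.0931 jawyaw 90.0 q6 -1.1 
 delta [-0.0003  0.      0.0006] spin -0.0
```

```bash
python3 -m pendant '[{"delta_pos":[0,0,0],"spin":0},{"delta_pos":[0,0,0],"spin":0},{"delta_pos":[0,0,0],"spin":0},{"delta_pos":[0,0,0],"spin":0},{"delta_pos":[0,0,0],"spin":0}]' 1 15;  python3 -m pendant '[{"delta_pos":[0,0,-0.001],"spin":0},{"delta_pos":[0,0,-0.004],"spin":0},{"delta_pos":[0,0,-0.01],"spin":0},{"delta_pos":[0,0,-0.022],"spin":0},{"delta_pos":[0,0,-0.042],"spin":0},{"delta_pos":[0,0,-0.07],"spin":0},{"delta_pos":[0,0,-0.1],"spin":0},{"delta_pos":[0,0,-0.12],"spin":0},{"delta_pos":[0,0,-0.125],"spin":0},{"delta_pos":[0,0,-0.125],"spin":0}]';python3 -c "
from h import *
go([.423,-.2775,.135],np.pi/2)
p=robot.read_camera('wrist'); T=robot.read_state()['tool_pos']
overlay(p,[(T,.034,T[2]+.0294,(255,255,0)),(T,.034,T[2]-.0086,(255,255,0))],'pics/w19.png',(150,140,400,360))
"
```

```text
t: 31.45
tool_pos: [0.4444, 0.2852, 0.0089]
orientation: [0.0, 3.136, 0.007]
force: [-0.3, 0.4, 1.2]
opening: 0.0678
t: 32.45
tool_pos: [0.4445, 0.285, 0.1353]
orientation: [0.0, 3.134, 0.008]
force: [0.4, -1.2, -1.7]
opening: 0.068
t 32.45 pos [0.4445 0.285  0.1353] F [ 0.4 -1.2 -1.7] open 0.068 jawyaw 90.0 q6 -1.1 
 delta [ 0.0213 -0.5625 -0.0029] spin -0.0
```

View pics/w19.png

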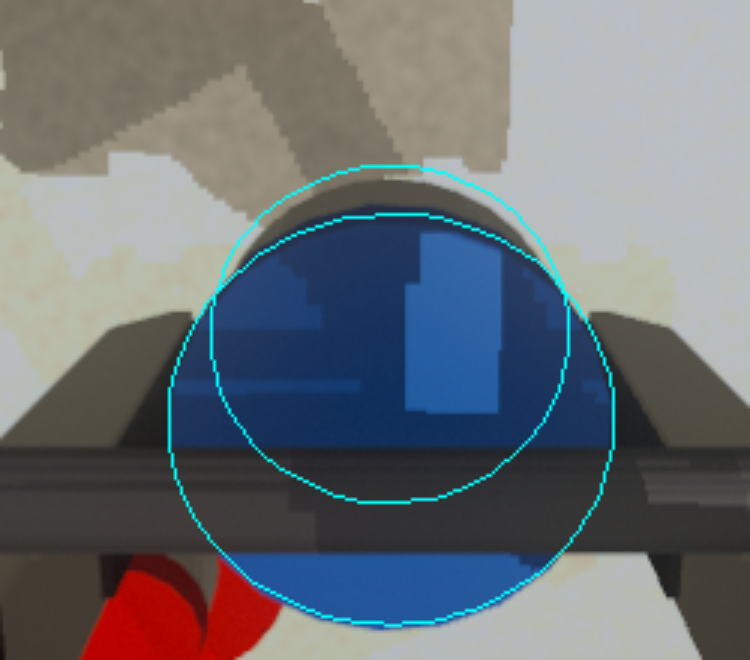

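```bash
python3 -m pendant '[{"delta_pos":[0,-0.008,0],"spin":0},{"delta_pos":[0.001,-0.03,0],"spin":0},{"delta_pos":[0.002,-0.062,0],"spin":0},{"delta_pos":[0.004,-0.1,0],"spin":0},{"delta_pos":[0.005,-0.14,0],"spin":0},{"delta_pos":[0.007,-0.18,0],"spin":0},{"delta_pos":[0.008,-0.22,0],"spin":0},{"delta_pos":[0.01,-0.26,0],"spin":0},{"delta_pos":[0.011,-0.3,0],"spin":0},{"delta_pos":[0.013,-0.34,0],"spin":0}]';python3 -c "
from h import *
go([.423,-.2775,.135],np.pi/2)"
```

```text
t: 33.5
tool_pos: [0.429, -0.0571, 0.1308]
orientation: [0.001, 3.138, 0.008]
force: [0.5, -0.4, -1.4]
opening: 0.0677
t 33.5 pos [ 0.429  -0.0571  0.1308] F [ 0.5 -0.4 -1.4] open 0.0677 jawyaw 90.0 q6 -1.83 
 delta [ 0.0059 -0.2204 -0.0053] spin -0.0
```

```bash
python3 -m pendant '[{"delta_pos":[0.001,-0.038,0],"spin":0},{"delta_pos":[0.002,-0.078,0],"spin":0},{"delta_pos":[0.003,-0.116,0],"spin":0},{"delta_pos":[0.004,-0.152,0],"spin":0},{"delta_pos":[0.005,-0.182,0],"spin":0},{"delta_pos":[0.006,-0.204,0],"spin":0},{"delta_pos":[0.006,-0.216,0],"spin":0},{"delta_pos":[0.006,-0.22,0],"spin":0},{"delta_pos":[0.006,-0.22,0],"spin":0},{"delta_pos":[0.006,-0.22,0],"spin":0}]';python3 - <<'E'
from h import *
go([.423,-.2775,.0147],np.pi/2)
p=robot.read_camera('wrist'); T=robot.read_state()['tool_pos']
overlay(p,[(T,.034,T[2]+.0294,(255,255,0)),(T,.034,T[2]-.0086,(255,255,0)),((.423,-.2775),.045,.006,(255,0,255))],'pics/w20.png',(150,120,400,360),2.5)
hsv=cv2.cvtColor(p["color"],cv2.COLOR_BGR2HSV); m=cv2.inRange(hsv,np.array((100,80,30)),np.array((130,255,255)))
pts=[]
for c in range(225,335):
    r=np.nonzero(m[120:195,c])[0]
    if len(r): pts.append((c,120+r[0]))
print(fitc(p,pts,.006,.045,[.423,-.2775]))
E
```

```text
t: 34.5
tool_pos: [0.4229, -0.2761, 0.1293]
orientation: [-0.001, 3.139, 0.009]
force: [-0.7, 0.3, -1.8]
opening: 0.0676
t 34.5 pos [ 0.4229 -0.2761  0.1293] F [-0.7  0.3 -1.8] open 0.0676 jawyaw 90.0 q6 -2.26 
 delta [ 0.0002 -0.0021  0.1146] spin 0.0
(array([ 0.423 , -0.2769]), np.float64(1.0))
```

View pics/w20.png

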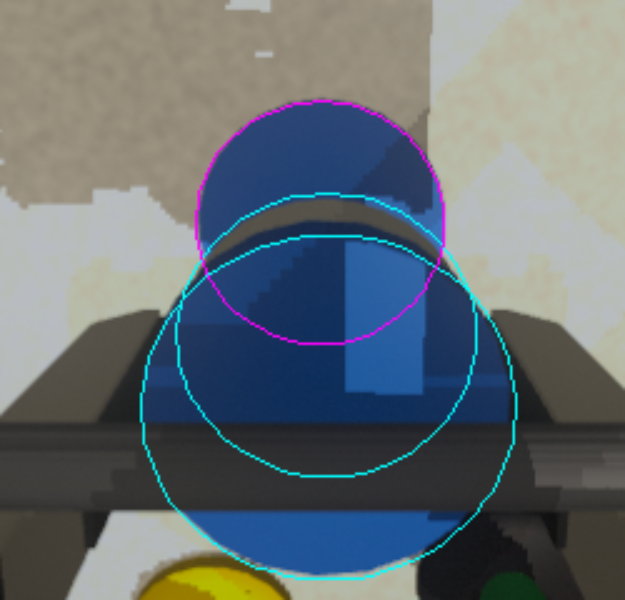

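```bash
python3 -m pendant '[{"delta_pos":[0,-0.0012,0.01],"spin":0},{"delta_pos":[0,-0.0014,0.03],"spin":0},{"delta_pos":[0,-0.0016,0.052],"spin":0},{"delta_pos":[0,-0.0018,0.073],"spin":0},{"delta_pos":[0,-0.0018,0.09],"spin":0},{"delta_pos":[0,-0.0018,0.1],"spin":0},{"delta_pos":[0,-0.0018,0.104],"spin":0},{"delta_pos":[0,-0.0018,0.104],"spin":0},{"delta_pos":[0,-0.0018,0.104],"spin":0}]'; python3 -m pendant '[{"delta_pos":[0,0,0.002],"spin":0},{"delta_pos":[0,0,0.004],"spin":0},{"delta_pos":[0,0,0.005],"spin":0},{"delta_pos":[0,0,0.005],"spin":0}]'
```

```text
t: 35.45
tool_pos: [0.424, -0.2776, 0.0263]
orientation: [-0.001, 3.137, 0.007]
force: [0.2, 0.5, -0.5]
opening: 0.0677
t: 35.85
tool_pos: [0.4239, -0.2775, 0.0213]
orientation: [-0.001, 3.137, 0.007]
force: [0.8, 0.2, -2.1]
opening: 0.068
```

```bash
python3 -m pendant '[{"delta_pos":[0.001,0.0003,0.0015],"spin":0},{"delta_pos":[0.001,0.0003,0.003],"spin":0},{"delta_pos":[0.001,0.0003,0.0045],"spin":0},{"delta_pos":[0.001,0.0003,0.0052],"spin":0},{"delta_pos":[0.001,0.0003,0.0052],"spin":0}]'; python3 -m pendant '[{"delta_pos":[0,0,0.0008],"spin":0},{"delta_pos":[0,0,0.0008],"spin":0}]'; python3 -m pendant '[{"delta_pos":[0,0,0.0008],"spin":0},{"delta_pos":[0,0,0.0008],"spin":0}]'
```

```text
t: 36.35
tool_pos: [0.4228, -0.2772, 0.0159]
orientation: [-0.001, 3.138, 0.007]
force: [0.7, 0.7, -1.4]
opening: 0.0681
t: 36.55
tool_pos: [0.4228, -0.2772, 0.015]
orientation: [-0.001, 3.138, 0.007]
force: [0.3, 0.6, -1.9]
opening: 0.0678
t: 36.75
tool_pos: [0.4229, -0.2772, 0.0149]
orientation: [-0.002, 3.138, 0.007]
force: [-3.5, 2.9, 6.8]
opening: 0.0675
```

```bash
python3 -m pendant '[{"delta_pos":[0,0,0],"spin":0},{"delta_pos":[0,0,0],"spin":0}]'; python3 -m pendant '[{"delta_pos":[0,0,0],"spin":0},{"delta_pos":[0,0,0],"spin":0},{"delta_pos":[0,0,0],"spin":0},{"delta_pos":[0,0,0],"spin":0},{"delta_pos":[0,0,0],"spin":0}]' -1;python3 -m pendant '[{"delta_pos":[0,0,-0.006],"spin":0},{"delta_pos":[0,0,-0.02],"spin":0},{"delta_pos":[0,0,-0.045],"spin":0},{"delta_pos":[0,0,-0.08],"spin":0},{"delta_pos":[0,0,-0.115],"spin":0},{"delta_pos":[0,0,-0.15],"spin":0},{"delta_pos":[0,-0.03,-0.17],"spin":0},{"delta_pos":[0,-0.07,-0.18],"spin":0},{"delta_pos":[0,-0.11,-0.18],"spin":0},{"delta_pos":[0,-0.14,-0.18],"spin":0}]'; python3 -m pendant '[{"delta_pos":[0.05,-0.03,0],"spin":0},{"delta_pos":[0.08,-0.06,0],"spin":0},{"delta_pos":[0.1,-0.09,0],"spin":0},{"delta_pos":[0.1,-0.1,0],"spin":0},{"delta_pos":[0.1,-0.1,0],"spin":0}]'
python3 - <<'E'
from h import *
for c in ["top","scene"]:
    p=robot.read_camera(c); cv2.imwrite(f"pics/{c}21.png",p["color"])
marks(["scene","top"],["cup_center","jar_red_center","jar_yellow_center","jar_blue_center","coaster_red","coaster_yellow","coaster_blue","holder","flask_center","dish_center"])
E
```

```text
t: 36.95
tool_pos: [0.423, -0.2773, 0.015]
orientation: [-0.001, 3.137, 0.007]
force: [0.5, 0.1, -1.0]
opening: 0.0675
t: 37.45
tool_pos: [0.423, -0.2773, 0.015]
orientation: [-0.001, 3.137, 0.007]
force: [0.4, 0.6, 0.2]
opening: 0.0927
t: 38.45
tool_pos: [0.4225, -0.4207, 0.1969]
orientation: [-0.001, 3.136, 0.003]
force: [0.6, 0.3, -0.1]
opening: 0.093
t: 38.95
tool_pos: [0.3263, -0.5198, 0.1971]
orientation: [0.013, 3.139, -0.002]
force: [0.5, 0.6, 0.2]
opening: 0.0927
scene cup_center 0.75 [ 0.5745 -0.206   0.0745]
scene jar_red_center 0.67 [0.5676 0.2052 0.0252]
scene jar_yellow_center 0.94 [0.5415 0.014  0.0267]
scene jar_yellow_center 0.56 [0.5711 0.2058 0.0027]
scene jar_blue_center 0.78 [ 0.4228 -0.2768  0.0276]
scene jar_blue_center 0.66 [0.3368 0.2443 0.021 ]
scene coaster_red 0.67 [0.5722 0.2058 0.0013]
scene coaster_yellow 0.64 [0.5387 0.0196 0.002 ]
scene coaster_yellow 0.48 [ 0.4222 -0.2788  0.0028]
scene coaster_blue 0.78 [ 4.263e-01 -2.803e-01 -4.000e-04]
scene holder 0.94 [ 6.005e-01 -3.198e-01  6.000e-04]
scene holder 0.7 [ 0.5384  0.0165 -0.0016]
scene holder 0.69 [ 0.6914 -0.1824  0.0017]
scene flask_center 0.89 [ 0.738  -0.0512  0.0445]
scene dish_center 0.57 [ 0.3646 -0.0357  0.0107]
top cup_center 0.58 [ 0.5701 -0.2019  0.0677]
top cup_center 0.56 [ 0.5747 -0.2013  0.0009]
top jar_red_center 0.96 [0.5664 0.2042 0.0272]
top jar_red_center 0.39 [0.5369 0.0162 0.0006]
top jar_yellow_center 0.91 [0.5451 0.016  0.0227]
top jar_blue_center 0.71 [ 0.4246 -0.2809  0.0256]
top jar_blue_center 0.63 [0.335  0.2484 0.0152]
top coaster_red 0.65 [ 0.5686  0.2051 -0.0042]
top coaster_yellow 0.72 [ 0.5414  0.0124 -0.0008]
top coaster_yellow 0.34 [ 0.7333 -0.0525  0.0421]
top coaster_blue 0.78 [ 0.4189 -0.2764  0.001 ]
top holder 0.9 [ 0.6892 -0.185  -0.0016]
top holder 0.77 [ 0.5777 -0.1979 -0.    ]
top holder 0.58 [ 5.947e-01 -3.224e-01 -2.000e-04]
top flask_center 0.59 [ 0.7348 -0.0486  0.042 ]
```

View pics/top21.png

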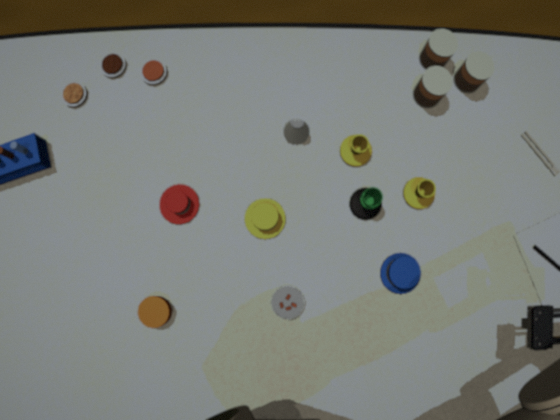

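View pics/scene21.png

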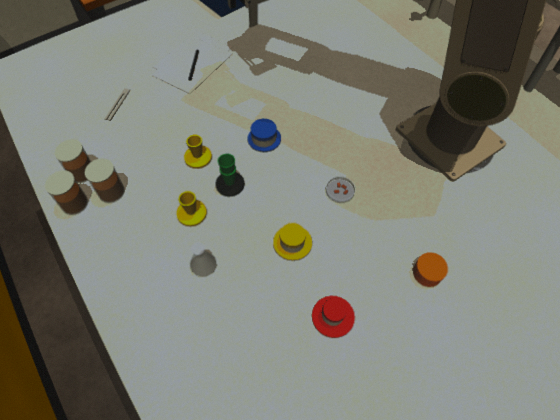

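The pictures show every jar on its own coaster and the cup in the black-footed holder. One last enlarged check of the cup's seating and the jars' centring before I hand in.

Run:
```python
from h import *
C=[((.5745,-.2018),.0205,.097,(0,0,255)),((.5745,-.2018),.0205,.068,(255,0,255)),((.5695,.2046),.024,.044,(255,255,0)),((.5695,.2046),.045,.006,(255,255,0)),((.54,.0172),.029,.044,(255,0,0)),((.54,.0172),.045,.006,(255,0,0)),((.423,-.2772),.034,.044,(0,255,255)),((.423,-.2772),.045,.006,(0,255,255))]
t=[]
for c,bs in (("scene",[(200,145,260,205),(295,280,365,350),(262,208,322,268),(235,105,295,165)]),("top",[(340,175,400,235),(150,174,210,234),(235,188,295,248),(370,243,430,303)])):
    p=robot.read_camera(c); row=[]
    for b in bs:
        overlay(p,C if b!=bs[0] else C[:0],"pics/x.png",b,3); row.append(cv2.resize(cv2.imread("pics/x.png"),(195,280)))
    t.append(np.hstack(row))
cv2.imwrite("pics/final.png",np.vstack(t)); print(robot.read_state()["t"])
p=robot.read_camera("scene"); print(blob(p,(50,60,15),(95,255,255),(212,145,245,169),.097))
```

```text
40.25
(array([ 0.5762, -0.2013,  0.0211]), 207.0)
```

View pics/final.png

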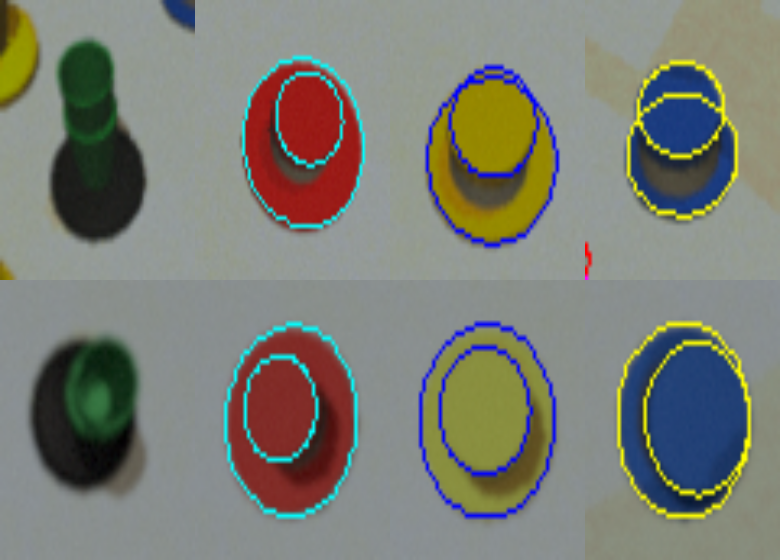

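```bash
python3 -c "
from plant import robot
print(robot.close_job(), robot.read_state()['t'])"
```

```text
the job is handed in; nothing more can be done
the job is handed in; nothing more can be done
```

The stack is taken apart: the cup is in the holder and each jar is on its own coaster. I handed the job in at about 40 s.

- **Cup:** It is nested upright in the green cup on the black foot. I pressed it in with about 7 N until it stopped. By the tool height its foot stopped about 1.5 mm above the nominal 41 mm. I put that down to measurement and calibration error, because the pictures show it upright and evenly nested.
- **Jars:** Red, yellow and blue were moved in that order. Each was set down with about 5–7 N of contact force and unloaded before the fingers opened. The final scene and top pictures show all three upright, and the drawn outlines fit the lids and coasters to within about 2 mm.
- **Bystanders:** The flask and the dish are at their starting positions to within detection noise. The orange jar and the yellow holder look-alikes were not touched.
- **Disagreements:** The networks' position marks scattered by up to about 6 mm and gave a few false hits, such as a holder at the yellow coaster. The top camera missed the dish in the last check, though it is plainly visible in the picture. The gripper picked up a tilt of up to about 0.01 rad from the relative moves, with no visible effect on the placed things.

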